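# Pack the grill caddy and the stove caddy

## Task

Make up the two seasoning caddies for tonight. The blue one goes out to the grill with the fish: lemon in its square bin, salt shaker upright in its round cup, and then the white lid pressed fully home on its bin until both sprung tabs catch over it. The red one stays by the stove: garlic in its square bin, pepper mill upright in its round cup, no lid. Leave the tin, the red-capped spice jar and the glass where they stand.

Things in the scene. Friction and masses are not known exactly. Their poses are not given: they have to be found in the camera images.
- caddy_blue: Blue plastic caddy, 136 x 214 mm, fixed. Origin: under its base, on the worktop; y runs along its length to the round cup, z up. Square bin: centre y = -47 mm, 110 x 110 mm inside, walls 4, floor z = 4, rim z = 60. Round cup: centre y = +56.5, inside diameter 76, floor z = 4, rim z = 34. Outside the bin's -x and +x walls stand grey sprung tabs, up to z = 83, catch at z = 66.
- caddy_red: Red plastic caddy, 136 x 214 mm, fixed. Origin: under its base, on the worktop; y runs along its length to the round cup, z up. Square bin: centre y = -47 mm, 110 x 110 mm inside, walls 4, floor z = 4, rim z = 60. Round cup: centre y = +56.5, inside diameter 76, floor z = 4, rim z = 34. Outside the bin's -x and +x walls stand grey sprung tabs, up to z = 83, catch at z = 66.
- lid: White square lid, panel 122 x 122 mm at z = 10 to 15 mm; below it a 107 mm square grey gasket that fits the bin's mouth (1.5 mm play, any quarter turn); on top an upright grey bar grip, 14 mm along x, 56 along y, top z = 46. Origin: centre of the gasket's underside. Resting on the tabs it is 15 mm too high; about 10 N (at most 20) spreads them; home, the panel lies on the rim, origin 50 mm up.
- lemon: Yellow lemon lying on its side, 71 mm long along its x, 53 mm across along its y, 51 mm high, 85 g. Origin: centre of the underside as it lies at the start (it turns with the lemon).
- garlic: Pale pinkish garlic bulb standing on its root, round, 56 mm across, 56 mm high with the stem, 34 g. Origin: centre of the underside at the start.
- salt_shaker: Salt shaker with grey cap, clear top and grey filling, round, 44 mm diameter up to z = 66 mm, then a 34 mm cap, 90 mm high, 100 g. Origin: centre of the underside, z up.
- pepper_mill: Dark brown wooden pepper mill with a steel knob on top, round, 58 mm diameter at the foot, head about 50 mm between z = 109 and 139 mm, 150 mm high with the knob, 180 g; its head does not turn. Origin: centre of the underside, z up.
- tin: Closed food tin with a golden lid and green label, 75 mm diameter, 58 mm high. Origin: centre of the underside. Bystander: leave it where it stands.
- spice_jar: Spice jar with red cap and green label, 45 mm diameter, 106 mm high. Origin: centre of the underside. Bystander: leave it where it stands.
- glass: Empty drinking glass, 80 mm diameter, 91 mm high. Origin: centre of the underside. Bystander: leave it where it stands.

How it is judged (in metres and radians):
At the end, for the whole second after the job is handed in: Lemon in the blue bin, garlic in the red bin, below the rims; salt shaker in the blue cup, mill in the red, on the floor (6 mm), upright (0.12 rad), within 19 mm of centre; lid on the blue bin under both catches: within 5 mm of centre, origin 46.5 to 52.5 mm up, level (0.05 rad); all at rest (x of lemon in the frame of caddy_blue between -0.055 and 0.055 m and y of lemon in the frame of caddy_blue between -0.102 and 0.008 m and z of lemon in the frame of caddy_blue below 0.06 m and linear speed of each of lemon, salt_shaker, lid, garlic, pepper_mill below 0.02 m/s and x of salt_shaker in the frame of caddy_blue between -0.019 and 0.019 m and y of salt_shaker in the frame of caddy_blue between 0.0375 and 0.0755 m and z of salt_shaker in the frame of caddy_blue below 0.01 m and angle between each of salt_shaker, pepper_mill's own z axis and vertical below 0.12 rad and x of lid in the frame of caddy_blue between -0.005 and 0.005 m and y of lid in the frame of caddy_blue between -0.052 and -0.042 m and z of lid in the frame of caddy_blue between 0.0465 and 0.0525 m and angle between lid's own z axis and vertical below 0.05 rad and x of garlic in the frame of caddy_red between -0.055 and 0.055 m and y of garlic in the frame of caddy_red between -0.102 and 0.008 m and z of garlic in the frame of caddy_red below 0.06 m and x of pepper_mill in the frame of caddy_red between -0.019 and 0.019 m and y of pepper_mill in the frame of caddy_red between 0.0375 and 0.0755 m and z of pepper_mill in the frame of caddy_red below 0.01 m); the robot touches nothing.
It fails at once if the tin is shifted by more than 3 cm or tipped over (distance of tin from where it was at the start of the episode above 0.03 m or angle between tin's own z axis and vertical above 0.35 rad).
It fails at once if the spice jar is shifted by more than 3 cm or tipped over (distance of spice_jar from where it was at the start of the episode above 0.03 m or angle between spice_jar's own z axis and vertical above 0.35 rad).
It fails at once if the glass is shifted by more than 3 cm or tipped over (distance of glass from where it was at the start of the episode above 0.03 m or angle between glass's own z axis and vertical above 0.35 rad).
It also fails if it takes over 128 s, if anything falls off the work surface, if the arm or the gripper's body presses on something with over 40 N, if the wrist force passes 120 N, or if a joint passes its speed limit or range.

## Robot

A 6-joint arm with a two-finger parallel gripper is mounted at the origin on the work surface; the furniture and walls round the work are solid. World frame = base frame: x ahead of the robot, y to its left, z up, the work surface at z = 0. Lengths are in mm, angles in degrees, forces in N, time in s.
With the tool pointing down it reaches from about 200 to 875 mm from the base axis. Payload 3.4 kg.
Tool frame: the origin (TCP) lies midway between the tips of the shut fingers; the grasp point (between the pads) lies 19 mm behind it; z points along the fingers, y is the direction in which the jaws open and shut (so a half turn about z gives the same grasp; the last joint's range is limited). The gripper opens to 94 mm and grips with 3 to 60 N. Pads are 16 mm wide; open, the fingers measure 119 mm over their backs; the gripper's body (75 mm by 177 mm) begins 78 mm behind the grasp point.
Start: joints at [65.203, 15.808, 86.224, -0, 77.962, -6.933], TCP at [176.412, 547.306, 205.493] pointing down, gripper open.
Joint ranges: [-165.64, 165.64], [-43.16, 119.46], [12.63, 154.43], [-67.54, 247.53], [6.08, 155.33], [-154.97, 154.97]. Speed limits (degrees/s): [147.25, 147.25, 180, 180, 180, 180].

## Interface

Orientations are given as a 3x3 rotation matrix whose columns are the frame's x, y, z axes.
In Python, from plant import readout, cams, robot gives the robot as it stands. The module is installed in compiled form; this text tells all that it offers.
- The arm moves only by the tool arm_command, never from a script. Its argument "increments" is a list that holds one entry, the list of rows, each a list of 6 numbers: the shift along the tool's x, y, z in mm, then the turn, a rotation vector about the tool's x, y, z in degrees. In form: [[[dx, dy, dz, wx, wy, wz], ...]]. A call has 1 to 20 rows; each row shifts and turns the commanded pose from where the row before left it, along the tool's axes as they then stand; what a row does not reach is not made up. A row lasts 1/12 s, in which the tool goes at most 41.7 mm and 7.16 degrees, less where a joint would pass 70% of its speed; a pose out of reach is approached as far as the arm can. A call with a gripper value outside its range is refused whole. "grip" is the opening, from 0 (shut) to 1 (fully open), set as the call begins (left out, the last holds). The fingers move at their own pace and stop on an object; "grip_force" is the grip in N (left out, the last holds). Time passes only in rows, so rows that do not move let the fingers close. It gives the time, the measured TCP pose, the force and the opening at its end, in the units of the state.
- readout.sense(): the state, without advancing time (a new reading comes with each control period).
- cams.read_camera(name): name is "side" or "top" or "wrist"; returns a dict with "img" (400x640x3 uint8, blue, green, red), "range_z" (400x640 float32, mm along the optical axis (not along the pixel's ray), 0 where there is no reading), "fx", "fy", "cx", "cy" (pixels), "position" and "rotation" of the camera in the world. Camera axes: x right, y down, z forward; pixel columns grow to the right and rows downward; lengths in mm; the calibration is good to about 2 mm. A picture is of the moment at which its call begins.
- robot.hand_in(): hands the job in, once; it reports no verdict.
The state is a dict: "clock": time; "qpos": joint angles; "joint_vel": joint speeds; "effort": joint torques, N m; "tool_pos": TCP position; "eef_rot": TCP orientation; "contact_force": force on the tool from outside, world axes, zero at the start; "moment": the same for the moment, N m; "opening": finger opening in mm.
Only numpy, scipy, OpenCV 4.12 (cv2) and the standard library are available. Lean on these libraries where they do the work, as an engineer would, in place of code of your own. Each camera call takes 0.05 s, during which the arm holds its last target.

## Working session

There is one attempt and no reset: what is moved stays moved. The work goes in short steps, Python scripts to look and compute and a tool call to move; the robot and the scene stay as the last step left them, time stands still between calls to the robot, and variables do not carry over. Pictures are saved under pics/ and viewed, and the job is handed in when it is done.

Besides the shell and the picture viewer there is one more tool, called after ">>>" by a JSON object that holds its "method" and its "body", one argument or row to a line. arm_command: Moves the arm, as the interface text tells. Its arguments: {"type":"object","properties":{"increments":{"type":"array"},"grip":{"type":"number"},"grip_force":{"type":"number"}},"required":["increments"]}

```bash
mkdir -p pics; ls; python3 - <<'E'
from plant import readout,cams
import cv2,numpy as np
s=readout.sense(); print(s['clock'],s['tool_pos'],s['eef_rot'],s['opening'],s['contact_force'])
for n in ['side','top','wrist']:
    c=cams.read_camera(n); cv2.imwrite(f'pics/{n}0.png',c['img']); np.savez(f'{n}0.npz',**c)
    print(n,c['fx'],c['cx'],c['cy'],c['position'],c['rotation'])
E
```

```text
pics
0.0 [176.18253443 546.74244204 204.62385514] [[-9.51760106e-01  3.06842295e-01 -7.12512229e-04]
 [ 3.06843076e-01  9.51758669e-01 -1.66240271e-03]
 [ 1.68044229e-04 -1.80083802e-03 -9.99998364e-01]] 94.12999589102438 [-0.14076683 -0.77728878  0.61369761]
side 369.7810380974479 314.51631452763445 208.1246398563267 [   9.38427704 -695.03616452  825.97065953] [[ 0.81968005 -0.38043732  0.42824299]
 [-0.57271286 -0.52971564  0.62562076]
 [-0.01116247 -0.75806912 -0.65207868]]
top 485.1643404796355 319.29268117955695 200.22277740923099 [ -14.10584037  -74.08996642 1277.97188637] [[ 0.19741887 -0.90369822  0.3799412 ]
 [-0.98031576 -0.1809578   0.07896378]
 [-0.00260611 -0.38805129 -0.9216341 ]]
wrist 345.4019130237969 317.2141263353548 198.74971333781528 [106.96250264 568.64959329 384.98609465] [[ 0.30648819  0.92163243  0.23803078]
 [ 0.95187315 -0.29633539 -0.07824861]
 [-0.00157951  0.25055738 -0.96810046]]
```

View pics/top0.png

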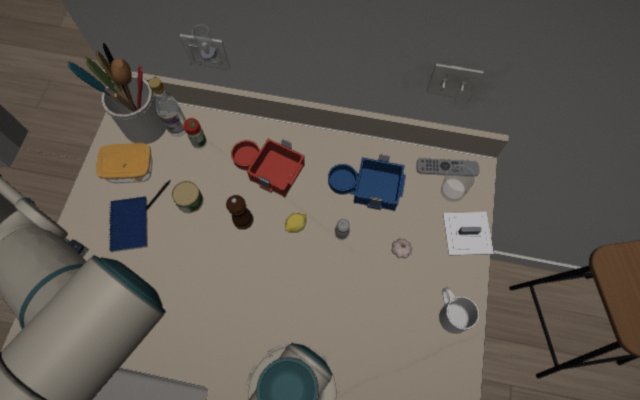

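View pics/side0.png

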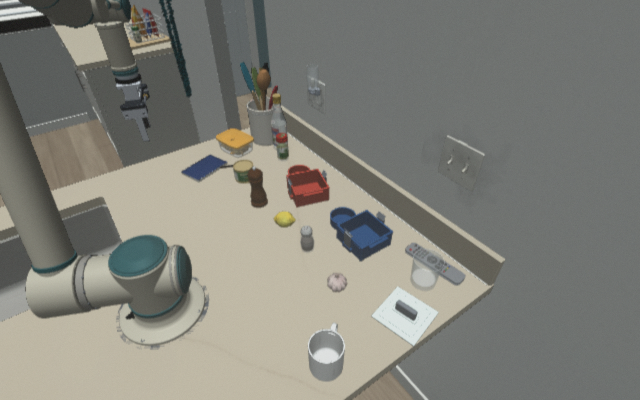

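View pics/wrist0.png

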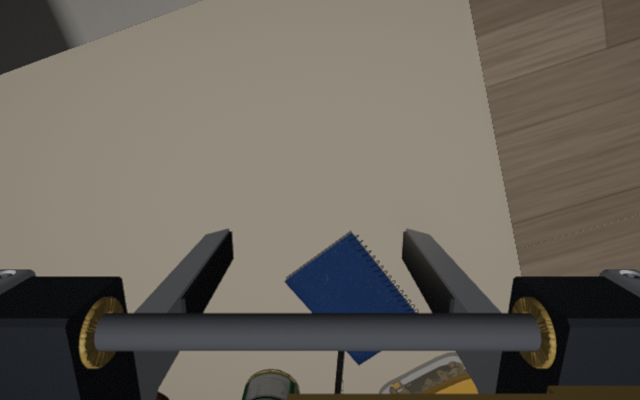

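Top view: lid at about (468,233), garlic (402,247), salt (343,228), lemon (295,222), mill (240,210), red caddy around (268,163), blue caddy around (368,183). The jar is at (195,132), tin (187,196) and glass (455,188). Next I'll turn these into points using the depth and colour masks.

```bash
cat > h.py <<'E'
import numpy as np,cv2
def cloud(c):
    z=np.asarray(c['range_z'],float); v,u=np.mgrid[0:z.shape[0],0:z.shape[1]]
    p=np.stack([(u-c['cx'])/c['fx']*z,(v-c['cy'])/c['fy']*z,z],-1)
    return p@np.asarray(c['rotation']).T+np.asarray(c['position']), z>0
def comp(m,amin=20):
    n,l,s,ce=cv2.connectedComponentsWithStats(m.astype(np.uint8),connectivity=8)
    return [(l==i,s[i],ce[i]) for i in range(1,n) if s[i,4]>=amin]
E
python3 - <<'E'
from h import *
for n in ['top','side']:
    c=dict(np.load(n+'0.npz')); P,ok=cloud(c); img=c['img']
    hsv=cv2.cvtColor(img,cv2.COLOR_BGR2HSV)
    tb=ok&(P[...,0]>150)&(P[...,0]<900)&(abs(P[...,1])<800)&(abs(P[...,2])<8)
    print(n,'table z med',np.median(P[tb][:,2]),'valid',ok.mean())
    m=ok&(P[...,2]>12)&(P[...,2]<200)&(P[...,0]>200)&(P[...,0]<900)&(abs(P[...,1])<700)
    for k,s,ce in comp(m,25):
        q=P[k]; zt=np.percentile(q[:,2],97)
        t=q[q[:,2]>zt-10]
        print(n,ce.round(),s[4],'min',q.min(0).round(),'max',q.max(0).round(),'top c',t.mean(0).round(1),'hsv',np.median(hsv[k],0))
E
```

```text
top table z med 0.9371542433134437 valid 0.99596875
top [316. 115.] 25567 min [ 436. -700.   12.] max [777. 693. 200.] top c [759.9  -1.6 191.9] hsv [18. 17. 76.]
top [270. 163.] 1418 min [498.  99.  12.] max [648. 316.  86.] top c [583.  169.3  76. ] hsv [  3. 168.  69.]
top [373. 181.] 1419 min [ 510. -190.   12.] max [648.  24.  89.] top c [ 591.3 -120.3   75.7] hsv [107. 158.  56.]
top [452. 175.] 1531 min [ 574. -401.   12.] max [ 719. -221.   97.] top c [ 617.8 -335.1   88.2] hsv [75.  9. 96.]
top [187. 196.] 729 min [399. 358.  12.] max [475. 435.  65.] top c [437.2 396.4  56.4] hsv [ 20.  88. 128.]
top [239. 212.] 605 min [382. 205.  12.] max [433. 258. 154.] top c [407.9 232.7 138.2] hsv [ 11. 161.  43.]
top [128. 224.] 1099 min [251. 470.  12.] max [418. 611.  23.] top c [333.2 540.8  14.4] hsv [110. 169.  65.]
top [295. 223.] 347 min [394.  57.  23.] max [452. 111.  58.] top c [421.   83.9  48.7] hsv [ 24. 145. 139.]
top [468. 233.] 1767 min [ 421. -456.   12.] max [ 563. -312.   51.] top c [ 490.  -383.4   44.6] hsv [150.   3. 176.]
top [342. 229.] 256 min [403. -66.  13.
[... 811 characters left out ...]
]
side [284. 219.] 250 min [394.  55.  12.] max [451. 106.  52.] top c [420.6  80.6  46.2] hsv [ 26. 127. 173.]
side [306. 239.] 293 min [403. -67.  12.] max [442. -30.  91.] top c [420.4 -48.3  84.9] hsv [ 25.  14. 111.]
side [430. 268.] 1488 min [ 574. -400.   12.] max [ 717. -220.   95.] top c [ 616.4 -332.1   86.9] hsv [ 80.  10. 139.]
side [336. 282.] 292 min [ 382. -238.   13.] max [ 436. -189.   55.] top c [ 407.5 -212.6   42.1] hsv [ 10.  25. 167.]
side [405. 315.] 2047 min [ 419. -457.   12.] max [ 564. -313.   48.] top c [ 490.4 -385.5   43.1] hsv [ 83.  10. 226.]
side [326. 353.] 1377 min [ 216. -410.   12.] max [ 316. -330.   91.] top c [ 258.  -369.5   85.3] hsv [ 70.   6. 134.]
```

```bash
python3 - <<'E'
from h import *
C=[dict(np.load(n+'0.npz')) for n in ['top','side']]
cl=[cloud(c) for c in C]
P=np.concatenate([p[o] for p,o in cl]); I=np.concatenate([c['img'][o] for c,(p,o) in zip(C,cl)])
W=np.concatenate([np.full(o.sum(),i) for i,(p,o) in enumerate(cl)])
def box(a,b,c,d,z0,z1,w=None):
    m=(P[:,0]>a)&(P[:,0]<b)&(P[:,1]>c)&(P[:,1]<d)&(P[:,2]>z0)&(P[:,2]<z1)
    if w is not None: m&=W==w
    return P[m]
def circ(q):
    q=np.asarray(q)[:,:2]; A=np.c_[2*q,np.ones(len(q))]; b=(q**2).sum(1); s=np.linalg.lstsq(A,b,rcond=None)[0]
    return s[:2].round(1),round(float(np.sqrt(s[2]+s[:2]@s[:2])),1)
def mar(q): r=cv2.minAreaRect(q[:,:2].astype(np.float32)); return np.round(r[0],1),np.round(r[1],1),round(r[2],2)
R={'red':(490,660,90,325),'blue':(500,660,-200,35)}
for k,b in R.items():
  for w in (0,1,None):
    t=box(*b,67,90,w); r=box(*b,56,64,w)
    # tabs split
    if w is None or 1:
      comps=cv2.kmeans(t[:,:2].astype(np.float32),2,None,(3,50,.1),5,0)
      print(k,w,'tabs',comps[2].round(1).tolist(),len(t))
    print(k,w,'rim',mar(r),len(r))
    al=box(*b,12,36,w); print('   all',mar(box(*b,12,64,w)))
    c=comps[2].mean(0); d=comps[2][1]-comps[2][0]; d/=np.hypot(*d); n=np.array([-d[1],d[0]])
    if n[1]*(1)<0:n=-n
    cup=box(*b,31,38,w); s=(cup[:,:2]-c)@n
    cup=cup[s>66]; print('   cup',circ(cup),len(cup),'n from tabs',n.round(3), 'ctr of tabs',c.round(1))
print('lid panel',[mar(box(410,575,-465,-305,11,18,w)) for w in(0,1)])
print('lid bar',[(mar(box(410,575,-465,-305,40,52,w)),box(410,575,-465,-305,40,52,w).mean(0)) for w in(0,1)])
print('lemon',[(mar(box(380,465,45,120,z,60,w)),box(380,465,45,120,z,60,w).mean(0).round(1)) for w in(0,1) for z in(12,30,)])
print('salt',[ (mar(box(395,450,-75,-15,z,95,w)),) for w in(0,1) for z in(12,75)])
print('mill',[ (mar(box(375,440,195,265,z,z2,w)),) for w in(0,1) for z,z2 in((12,40),(109,139),(140,160))])
print('garlic',[(mar(box(370,445,-250,-175,z,62,w)),) for w in (0,1) for z in(12,48)])
E
```

```text
red 0 tabs [[511.6000061035156, 188.3000030517578], [633.4000244140625, 156.60000610351562]] 101
red 0 rim (array([571.5, 169.4]), array([131.9, 129.9]), 74.35) 310
   all (array([580.3, 210.9]), array([216. , 133.7]), 75.58)
   cup (array([602.3, 272.4]), 39.8) 105 n from tabs [0.252 0.968] ctr of tabs [572.5 172.5]
red 1 tabs [[632.4000244140625, 153.8000030517578], [512.2999877929688, 188.89999389648438]] 51
red 1 rim (array([571.9, 170.2]), array([132., 131.]), 77.27) 180
   all (array([579.8, 211.9]), array([217.8, 133.5]), 78.56)
   cup (array([602.7, 274.2]), 39.4) 34 n from tabs [0.28 0.96] ctr of tabs [572.4 171.4]
red None tabs [[633.0, 155.6999969482422], [511.79998779296875, 188.5]] 152
red None rim (array([572.1, 169.8]), array([132.5, 131.1]), 75.61) 490
   all (array([578.9, 211.6]), array([218.8, 135.3]), 78.48)
   cup (array([602.4, 272.7]), 39.9) 139 n from tabs [0.261 0.965] ctr of tabs [572.4 172.1]
blue 0 tabs [[640.7000122070312, -120.30000305175781], [517.2000122070312, -120.19999694824219]] 110
blue 0 rim (array([ 578.1, -124.8]), array([128.5, 130.9]), 89.16)
[... 1625 characters left out ...]
), 41.38),), ((array([420.4, -49.7]), array([31., 39.]), 52.65),), ((array([420.2, -45.9]), array([28.1, 29.9]), 21.13),)]
mill [((array([400. , 224.3]), array([34.7, 56.7]), 40.34),), ((array([408.3, 233.5]), array([47.6, 47.9]), 39.67),), ((array([408.9, 234.2]), array([29.5, 14.9]), 76.87),), ((array([404. , 220.1]), array([33.2, 53. ]), 65.82),), ((array([408.3, 230. ]), array([45.7, 39.6]), 8.62),), ((array([409. , 233.3]), array([ 7.7, 11. ]), 1.0),)]
garlic [((array([ 407.1, -210.7]), array([51.1, 51.5]), 9.93),), ((array([ 407.2, -209.8]), array([14.3, 14. ]), 24.46),), ((array([ 406.7, -213.2]), array([48.1, 52.3]), 45.92),), ((array([ 408.9, -213.2]), array([12.2,  5.6]), 10.14),)]
```

```bash
cat > plan.py <<'E'
import sys,numpy as np
from plant import readout
def go(x,y,z,yaw):
    s=readout.sense(); p=np.array(s['tool_pos']); R=np.array(s['eef_rot'])
    cur=np.degrees(np.arctan2(R[1,1],R[0,1])); 
    dy=(yaw-cur+90)%180-90   # change of jaw yaw (ccw from above)
    th=np.radians(cur+dy); Y=np.array([np.cos(th),np.sin(th),0]); Z=np.array([0,0,-1.]); X=np.cross(Y,Z)
    d=np.array([x,y,z])-p
    print('t',round(s['clock'],2),'pos',p.round(1),'jawyaw',round(cur,1),'tilt',R[:2,2].round(4),'open',round(s['opening'],1),'F',np.round(s['contact_force'],1),'q',np.round(s['qpos'],0))
    print(' wz total',round(-dy,2),'| after turn dx,dy,dz',round(d@X,1),round(d@Y,1),round(d@Z,1))
if __name__=='__main__': go(*map(float,sys.argv[1:5]))
E
python3 - <<'E'
from h import *
P=[];
for n in('top','side'):
    c=dict(np.load(n+'0.npz')); p,o=cloud(c); h=cv2.cvtColor(c['img'],cv2.COLOR_BGR2HSV)
    m=o&(p[...,0]>380)&(p[...,0]<465)&(p[...,1]>45)&(p[...,1]<120)&(p[...,2]>8)&(p[...,2]<60)
    q=p[m]; P.append(q)
    for j in(q,):
        e,v=np.linalg.eigh(np.cov(j[:,:2].T)); print(n,e,v[:,1],np.degrees(np.arctan2(*v[::-1,1])))
q=np.concatenate(P); e,v=np.linalg.eigh(np.cov(q[:,:2].T)); a=v[:,1]; b=v[:,0]
print(e,a,np.degrees(np.arctan2(a[1],a[0])))
for w in(a,b): s=q[:,:2]@w; print(s.min(),s.max(),np.ptp(s))
ca=(q[:,:2]@a); cb=q[:,:2]@b
print('ctr',a*(ca.min()+ca.max())/2+b*(cb.min()+cb.max())/2)
t=q[q[:,2]>47]; print('top',t.mean(0))
E
python3 plan.py 407.5 -211 200 -15
```

```text
top [154.37305435 275.38713928] [-0.74683824  0.66500575] 138.31723376589116
side [101.856933   263.79079204] [-0.82701754  0.56217611] 145.79357544389083
[142.05140477 275.05574526] [-0.75370388  0.65721416] 138.9122465413453
-299.43749900210105 -229.54709951154655 69.8903994905545
-368.0214948013505 -314.43530955323746 53.586185248113054
ctr [423.60901175  83.3570872 ]
top [421.71464199  83.36729932  50.10450368]
t 0.15 pos [176.2 546.9 204.8] jawyaw 72.1 tilt [-0.0005 -0.0012] open 94.0 F [ 0.1 -0.5  0.3] q [65. 16. 86. -0. 78. -7.]
 wz total 87.14 | after turn dx,dy,dz -672.2 419.5 4.8
```

>>> {"method": "arm_command", "body": {
  "increments": [
    [[0,0,-2,0,0,6.7],[0,0,-2,0,0,6.7],[0,0,-2,0,0,6.7],[0,0,-2,0,0,6.7],[0,0,-2,0,0,6.7],[0,0,-2,0,0,6.7],[0,0,-2,0,0,6.7],[0,0,-2,0,0,6.7],[0,0,-2,0,0,6.7],[0,0,-2,0,0,6.7],[0,0,-2,0,0,6.7],[0,0,-2,0,0,6.7],[0,0,-2,0,0,6.7]]
  ],
  "grip": 0.9
}}

```text
clock: 1.23
tool_pos: [176.3, 547.1, 231.2]
eef_rot: [[0.264, 0.965, -0.0], [0.965, -0.264, -0.001], [-0.001, -0.0, -1.0]]
contact_force: [-0.0, 0.4, -0.1]
opening: 84.7
```

>>> {"method": "arm_command", "body": {
  "increments": [
    [[-28,17.5,0,0,0,0],[-28,17.5,0,0,0,0],[-28,17.5,0,0,0,0],[-28,17.5,0,0,0,0],[-28,17.5,0,0,0,0],[-28,17.5,0,0,0,0],[-28,17.5,0,0,0,0],[-28,17.5,0,0,0,0],[-28,17.5,0,0,0,0],[-28,17.5,0,0,0,0],[-28,17.5,0,0,0,0],[-28,17.5,0,0,0,0],[-28,17.5,0,0,0,0],[-28,17.5,0,0,0,0],[-28,17.5,0,0,0,0],[-28,17.5,0,0,0,0],[-28,17.5,0,0,0,0],[-28,17.5,0,0,0,0],[-28,17.5,0,0,0,0],[-28,17.5,0,0,0,0]]
  ]
}}

```text
clock: 2.9
tool_pos: [369.8, -85.7, 231.4]
eef_rot: [[0.259, 0.966, 0.0], [0.966, -0.259, 0.0], [0.0, 0.0, -1.0]]
contact_force: [1.0, 0.4, -0.4]
opening: 84.6
```

```bash
python3 plan.py 407.5 -211 100 -15
```

```text
t 2.9 pos [369.8 -85.7 231.4] jawyaw -15.0 tilt [0.0002 0.0003] open 84.6 F [ 1.   0.4 -0.4] q [-24.  -2. 104.   0.  78.  -9.]
 wz total -0.01 | after turn dx,dy,dz -111.2 68.8 131.4
```

>>> {"method": "arm_command", "body": {
  "increments": [
    [[-28,17,15,0,0,0],[-28,17,20,0,0,0],[-28,17,30,0,0,0],[-27,17.5,30,0,0,0],[0,0,20,0,0,0],[0,0,0,0,0,0]]
  ]
}}

```text
clock: 3.4
tool_pos: [403.7, -204.9, 115.8]
eef_rot: [[0.261, 0.965, -0.008], [0.965, -0.261, 0.006], [0.003, -0.009, -1.0]]
contact_force: [-0.6, 0.5, -0.2]
opening: 84.4
```

```bash
python3 plan.py 407.5 -211 6 -15; python3 - <<'E'
from plant import cams
import cv2
cv2.imwrite('pics/w1.png',cams.read_camera('wrist')['img'])
E
```

```text
t 3.4 pos [ 403.7 -204.9  115.8] jawyaw -15.1 tilt [-0.0077  0.0056] open 84.4 F [-0.6  0.5 -0.2] q [-36.  10. 108.   0.  63. -21.]
 wz total -0.11 | after turn dx,dy,dz -4.9 5.3 109.8
```

View pics/w1.png

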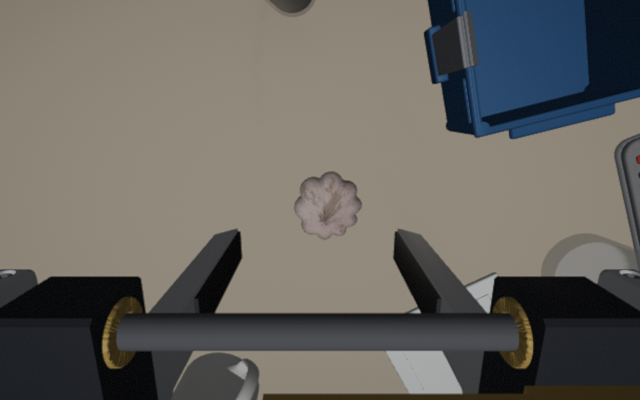

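Wrist view: the garlic is centred between the fingers at about (328,206), and nothing is in the way.

```bash
python3 plan.py 407.5 -211 6 -15
```

```text
t 3.45 pos [ 404.5 -204.6  117.8] jawyaw -15.0 tilt [-0.0052  0.0041] open 84.7 F [-0.2  1.1  0.5] q [-36.  10. 108.   0.  63. -21.]
 wz total -0.04 | after turn dx,dy,dz -5.4 4.6 111.8
```

>>> {"method": "arm_command", "body": {
  "increments": [
    [[-2.5,2,0,0,0,0],[-2.5,2,20,0,0,0],[0,0,30,0,0,0],[0,0,25,0,0,0],[0,0,15,0,0,0],[0,0,10,0,0,0],[0,0,10,0,0,0],[0,0,0,0,0,0],[0,0,0,0,0,0]]
  ]
}}

```text
clock: 4.2
tool_pos: [409.9, -211.3, 11.2]
eef_rot: [[0.257, 0.966, 0.002], [0.966, -0.257, -0.001], [-0.001, 0.002, -1.0]]
contact_force: [0.8, 0.2, -0.9]
opening: 84.7
```

```bash
python3 plan.py 407.5 -211 6 -15
```

```text
t 4.2 pos [ 409.9 -211.3   11.2] jawyaw -14.9 tilt [ 0.0018 -0.0011] open 84.7 F [ 0.8  0.2 -0.9] q [-36.  18. 116.   0.  46. -21.]
 wz total 0.1 | after turn dx,dy,dz -0.3 -2.4 5.2
```

>>> {"method": "arm_command", "body": {
  "increments": [
    [[0,-2,4,0,0,0],[0,0,0,0,0,0]]
  ]
}}

```text
clock: 4.37
tool_pos: [407.2, -210.7, 6.7]
eef_rot: [[0.258, 0.966, 0.001], [0.966, -0.258, -0.001], [-0.0, 0.001, -1.0]]
contact_force: [-0.4, 0.2, 0.2]
opening: 84.6
```

>>> {"method": "arm_command", "body": {
  "increments": [
    [[0,0,0,0,0,0],[0,0,0,0,0,0],[0,0,0,0,0,0],[0,0,0,0,0,0],[0,0,0,0,0,0],[0,0,0,0,0,0]]
  ],
  "grip": 0.4,
  "grip_force": 12
}}

```text
clock: 4.87
tool_pos: [407.3, -210.9, 6.0]
eef_rot: [[0.258, 0.966, 0.001], [0.966, -0.258, -0.0], [-0.0, 0.001, -1.0]]
contact_force: [0.4, -0.1, 2.4]
opening: 52.7
```

>>> {"method": "arm_command", "body": {
  "increments": [
    [[0,0,-10,0,0,0],[0,0,-20,0,0,0],[0,0,-30,0,0,0],[0,0,-35,0,0,0],[0,0,-35,0,0,0],[0,0,-35,0,0,0],[0,0,-20,0,0,0],[0,0,0,0,0,0]]
  ]
}}

```text
clock: 5.53
tool_pos: [409.6, -212.6, 195.5]
eef_rot: [[0.258, 0.966, 0.008], [0.966, -0.258, -0.006], [-0.003, 0.009, -1.0]]
contact_force: [0.4, -0.3, -0.3]
opening: 52.9
```

```bash
python3 plan.py 574 172 100 -15;  python3 - <<'E'
from plant import cams
import cv2
cv2.imwrite('pics/w2.png',cams.read_camera('wrist')['img'])
E
```

```text
t 5.53 pos [ 409.6 -212.6  195.5] jawyaw -15.0 tilt [ 0.008  -0.0057] open 52.9 F [ 0.4 -0.3 -0.3] q [-36.   6. 100.   0.  73. -21.]
 wz total 0.04 | after turn dx,dy,dz 414.1 59.3 95.5
```

View pics/w2.png

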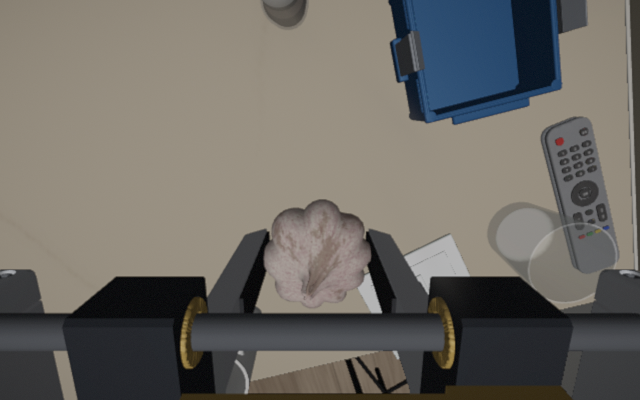

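The garlic is held between the pads, seen at about (315,255). I'm carrying it over to the red bin.

>>> {"method": "arm_command", "body": {
  "increments": [
    [[15,2,0,0,0,0],[28,4,0,0,0,0],[30,4,0,0,0,0],[30,4,0,0,0,0],[30,4,0,0,0,0],[30,4,0,0,0,0],[30,4,0,0,0,0],[30,4,0,0,0,0],[30,4,0,0,0,0],[30,4,0,0,0,0],[30,4,0,0,0,0],[30,4,0,0,0,0],[30,4,0,0,0,0],[30,5,0,0,0,0],[25,5,0,0,0,0],[16,3,0,0,0,0],[0,0,0,0,0,0],[0,0,0,0,0,0]]
  ]
}}

```text
clock: 7.08
tool_pos: [581.3, 202.0, 188.3]
eef_rot: [[0.257, 0.966, -0.005], [0.966, -0.257, -0.002], [-0.003, -0.004, -1.0]]
contact_force: [-1.0, -0.2, -0.3]
opening: 52.4
```

```bash
python3 plan.py 574 172 14 -15;  python3 - <<'E'
from plant import cams
import cv2
cv2.imwrite('pics/w3.png',cams.read_camera('wrist')['img'])
E
```

```text
t 7.08 pos [581.3 202.  188.3] jawyaw -14.9 tilt [-0.0046 -0.0015] open 52.4 F [-1.  -0.2 -0.3] q [13. 20. 82. -0. 78. 28.]
 wz total 0.12 | after turn dx,dy,dz -30.8 0.7 174.3
```

View pics/w3.png

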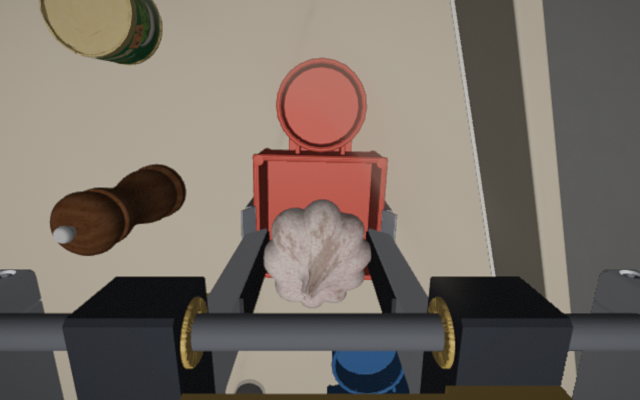

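The red bin sits squarely between the fingers, with the cup at (320,105). I overshot by 31 mm along x, so I'll correct that and lower.

>>> {"method": "arm_command", "body": {
  "increments": [
    [[-15,0,0,0,0,0],[-16,0,0,0,0,0],[0,0,20,0,0,0],[0,0,35,0,0,0],[0,0,35,0,0,0],[0,0,30,0,0,0],[0,0,25,0,0,0],[0,0,15,0,0,0],[0,0,10,0,0,0],[0,0,0,0,0,0],[0,0,0,0,0,0]]
  ]
}}

```text
clock: 8.05
tool_pos: [574.5, 170.6, 21.5]
eef_rot: [[0.259, 0.966, 0.0], [0.966, -0.259, -0.0], [-0.0, 0.0, -1.0]]
contact_force: [0.3, -0.2, -0.3]
opening: 52.7
```

```bash
python3 plan.py 574 172 14 -15
```

```text
t 8.05 pos [574.5 170.6  21.5] jawyaw -15.0 tilt [ 0.0003 -0.0002] open 52.7 F [ 0.3 -0.2 -0.3] q [10. 27. 98. -0. 56. 25.]
 wz total -0.04 | after turn dx,dy,dz 1.2 -0.8 7.5
```

>>> {"method": "arm_command", "body": {
  "increments": [
    [[0,0,8,0,0,0],[0,0,0,0,0,0]]
  ]
}}

```text
clock: 8.22
tool_pos: [574.8, 171.6, 13.3]
eef_rot: [[0.259, 0.966, 0.001], [0.966, -0.259, 0.0], [0.0, 0.001, -1.0]]
contact_force: [-0.3, 0.0, -0.9]
opening: 52.9
```

>>> {"method": "arm_command", "body": {
  "increments": [
    [[0,0,0,0,0,0],[0,0,0,0,0,0],[0,0,0,0,0,0],[0,0,-15,0,0,0],[0,0,-30,0,0,0],[0,0,-35,0,0,0],[0,0,-40,0,0,0],[0,0,-40,0,0,0],[0,0,-25,0,0,0],[0,0,0,0,0,0]]
  ],
  "grip": 0.74
}}

```text
clock: 9.05
tool_pos: [578.3, 172.9, 205.2]
eef_rot: [[0.258, 0.966, 0.013], [0.966, -0.258, 0.002], [0.006, 0.012, -1.0]]
contact_force: [-0.4, 0.4, 1.5]
opening: 69.8
```

```bash
python3 plan.py 422.5 83.4 110 49;  python3 - <<'E'
from plant import cams
import cv2
cv2.imwrite('pics/w4.png',cams.read_camera('wrist')['img'])
E
```

```text
t 9.05 pos [578.3 172.9 205.2] jawyaw -14.9 tilt [0.0133 0.0025] open 69.8 F [-0.4  0.4  1.5] q [10. 18. 83.  0. 78. 25.]
 wz total -63.94 | after turn dx,dy,dz 58.9 -169.8 95.2
```

View pics/w4.png

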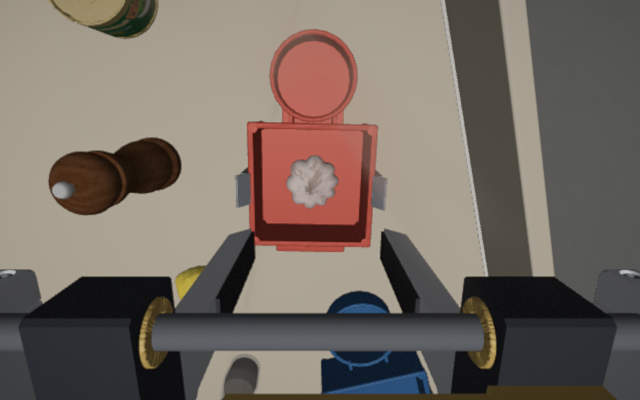

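The garlic stands in the middle of the red bin at (312,182). The lemon is next.

>>> {"method": "arm_command", "body": {
  "increments": [
    [[0,0,0,0,0,-7.1],[0,0,0,0,0,-7.1],[0,0,0,0,0,-7.1],[0,0,0,0,0,-7.1],[0,0,0,0,0,-7.1],[0,0,0,0,0,-7.1],[0,0,0,0,0,-7.1],[0,0,0,0,0,-7.1],[0,0,0,0,0,-7.1],[7,-20,0,0,0,0],[10,-30,5,0,0,0],[10,-30,15,0,0,0],[10,-30,20,0,0,0],[10,-30,20,0,0,0],[10,-25,20,0,0,0],[2,-5,15,0,0,0],[0,0,0,0,0,0],[0,0,0,0,0,0]]
  ],
  "grip": 0.85
}}

```text
clock: 10.6
tool_pos: [417.3, 82.5, 101.9]
eef_rot: [[-0.754, 0.657, -0.002], [0.657, 0.754, 0.0], [0.002, -0.001, -1.0]]
contact_force: [1.0, 0.8, -0.5]
opening: 80.1
```

```bash
python3 plan.py 422.5 83.4 7 49;  python3 - <<'E'
from plant import cams
import cv2
cv2.imwrite('pics/w5.png',cams.read_camera('wrist')['img'])
E
```

```text
t 10.6 pos [417.3  82.5 101.9] jawyaw 48.9 tilt [-0.0024  0.0002] open 80.1 F [ 1.   0.8 -0.5] q [  2.   8. 113.   0.  59. -47.]
 wz total -0.09 | after turn dx,dy,dz -3.3 4.1 94.9
```

View pics/w5.png

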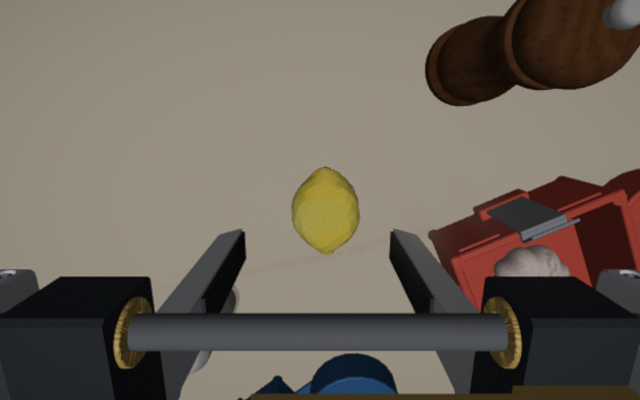

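The lemon is at (326,210), with its long axis square to the jaws. I'm lowering to grip it.

>>> {"method": "arm_command", "body": {
  "increments": [
    [[-3,4,5,0,0,0],[0,0,20,0,0,0],[0,0,25,0,0,0],[0,0,20,0,0,0],[0,0,15,0,0,0],[0,0,9,0,0,0],[0,0,0,0,0,0],[0,0,0,0,0,0]]
  ]
}}

```text
clock: 11.32
tool_pos: [424.6, 83.9, 8.8]
eef_rot: [[-0.754, 0.657, 0.0], [0.657, 0.754, 0.0], [-0.0, 0.0, -1.0]]
contact_force: [-0.7, -0.2, 0.3]
opening: 79.7
```

>>> {"method": "arm_command", "body": {
  "increments": [
    [[0,0,0,0,0,0],[0,0,0,0,0,0],[0,0,0,0,0,0],[0,0,0,0,0,0],[0,0,0,0,0,0],[0,0,0,0,0,0]]
  ],
  "grip": 0.4,
  "grip_force": 12
}}

```text
clock: 11.82
tool_pos: [423.8, 83.6, 9.4]
eef_rot: [[-0.754, 0.657, 0.001], [0.657, 0.754, 0.0], [-0.001, 0.001, -1.0]]
contact_force: [0.5, 0.8, 3.8]
opening: 51.2
```

>>> {"method": "arm_command", "body": {
  "increments": [
    [[0,0,-10,0,0,0],[0,0,-20,0,0,0],[0,0,-30,0,0,0],[0,0,-35,0,0,0],[0,0,-35,0,0,0],[0,0,-35,0,0,0],[0,0,-15,0,0,0],[0,0,0,0,0,0]]
  ]
}}

```text
clock: 12.48
tool_pos: [425.8, 83.6, 192.6]
eef_rot: [[-0.754, 0.657, 0.009], [0.657, 0.754, 0.0], [-0.006, 0.006, -1.0]]
contact_force: [0.7, 0.3, -2.2]
opening: 51.5
```

```bash
python3 plan.py 580 -121 15 0;  python3 - <<'E'
from plant import cams
import cv2
cv2.imwrite('pics/w6.png',cams.read_camera('wrist')['img'])
E
```

```text
t 12.48 pos [425.8  83.6 192.6] jawyaw 48.9 tilt [0.0085 0.0003] open 51.5 F [ 0.7  0.3 -2.2] q [  2.   4. 104.   0.  72. -47.]
 wz total 48.94 | after turn dx,dy,dz -204.6 154.2 177.6
```

View pics/w6.png

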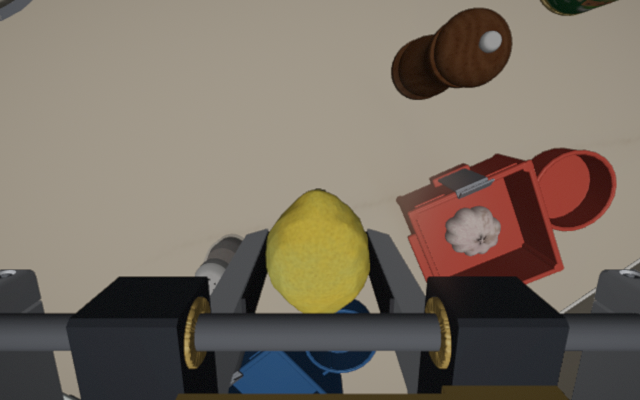

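The lemon is held at about (318,250). I'm taking it to the blue bin.

>>> {"method": "arm_command", "body": {
  "increments": [
    [[0,0,0,0,0,7],[0,0,0,0,0,7],[0,0,0,0,0,7],[0,0,0,0,0,7],[0,0,0,0,0,7],[0,0,0,0,0,7],[0,0,0,0,0,7],[-12,9,0,0,0,0],[-24,18,0,0,0,0],[-28,21,0,0,0,0],[-28,21,0,0,0,0],[-28,21,0,0,0,0],[-28,21,0,0,0,0],[-28,21,0,0,0,0],[-20,15,0,0,0,0],[-8,7,0,0,0,0],[0,0,0,0,0,0],[0,0,0,0,0,0]]
  ]
}}

```text
clock: 14.03
tool_pos: [575.4, -119.6, 186.9]
eef_rot: [[0.002, 1.0, -0.004], [1.0, -0.002, 0.002], [0.002, -0.004, -1.0]]
contact_force: [-0.4, 1.1, -1.3]
opening: 51.3
```

```bash
python3 plan.py 580 -121 15 0;  python3 - <<'E'
from plant import cams
import cv2
cv2.imwrite('pics/w7.png',cams.read_camera('wrist')['img'])
E
```

```text
t 14.03 pos [ 575.4 -119.6  186.9] jawyaw -0.1 tilt [-0.0044  0.0025] open 51.3 F [-0.4  1.1 -1.3] q [-19.  18.  86.   0.  76. -18.]
 wz total -0.09 | after turn dx,dy,dz -1.4 4.6 171.9
```

View pics/w7.png

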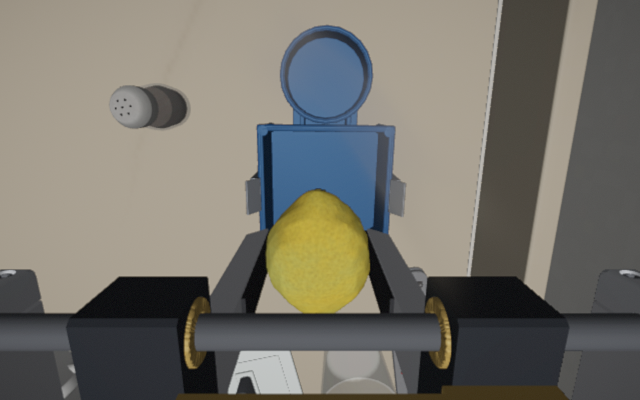

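>>> {"method": "arm_command", "body": {
  "increments": [
    [[-1,3,10,0,0,0],[0,0,30,0,0,0],[0,0,35,0,0,0],[0,0,35,0,0,0],[0,0,25,0,0,0],[0,0,15,0,0,0],[0,0,10,0,0,0],[0,0,0,0,0,0],[0,0,0,0,0,0]]
  ]
}}

```text
clock: 14.83
tool_pos: [579.9, -120.9, 29.0]
eef_rot: [[0.0, 1.0, -0.0], [1.0, -0.0, 0.0], [0.0, -0.0, -1.0]]
contact_force: [-0.2, -0.5, -0.7]
opening: 51.4
```

```bash
python3 plan.py 580 -121 14 0
```

```text
t 14.83 pos [ 579.9 -120.9   29. ] jawyaw -0.0 tilt [-0.      0.0002] open 51.4 F [-0.2 -0.5 -0.7] q [-19.  26.  98.   0.  56. -19.]
 wz total -0.02 | after turn dx,dy,dz -0.1 0.1 15.0
```

>>> {"method": "arm_command", "body": {
  "increments": [
    [[0,0,8,0,0,0],[0,0,6,0,0,0],[0,0,0,0,0,0],[0,0,0,0,0,0]]
  ]
}}

```text
clock: 15.17
tool_pos: [580.0, -121.6, 15.0]
eef_rot: [[0.001, 1.0, 0.0], [1.0, -0.001, 0.0], [0.0, 0.0, -1.0]]
contact_force: [0.0, -0.8, -0.6]
opening: 51.1
```

>>> {"method": "arm_command", "body": {
  "increments": [
    [[0,0,0,0,0,0],[0,0,0,0,0,0],[0,0,0,0,0,0],[0,0,0,0,0,0],[0,0,-10,0,0,0],[0,0,-30,0,0,0],[0,0,-35,0,0,0],[0,0,-40,0,0,0],[0,0,-40,0,0,0],[0,0,-20,0,0,0],[0,0,0,0,0,0],[0,0,0,0,0,0]]
  ],
  "grip": 0.74
}}

```text
clock: 16.17
tool_pos: [580.6, -121.8, 191.9]
eef_rot: [[0.001, 1.0, 0.004], [1.0, -0.001, -0.001], [-0.001, 0.004, -1.0]]
contact_force: [-0.9, 0.2, -1.9]
opening: 69.4
```

```bash
python3 plan.py 421 -46 110 49;  python3 - <<'E'
from plant import cams
import cv2,numpy as np
c=cams.read_camera('wrist');np.savez('w8.npz',**c)
cv2.imwrite('pics/w8.png',c['img'])
E
```

```text
t 16.17 pos [ 580.6 -121.8  191.9] jawyaw -0.1 tilt [ 0.0036 -0.0011] open 69.4 F [-0.9  0.2 -1.9] q [-19.  18.  85.   0.  77. -19.]
 wz total -49.06 | after turn dx,dy,dz 170.2 -47.5 81.9
```

View pics/w8.png

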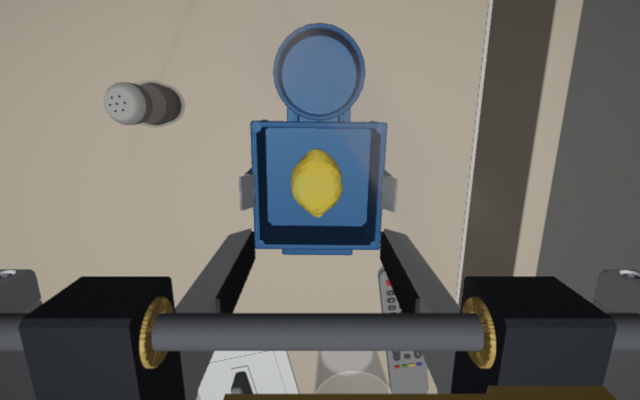

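The lemon lies in the middle of the blue bin at (317,183). From the same view I can measure the blue bin and cup.

```bash
python3 - <<'E'
from h import *
c=dict(np.load('w8.npz')); P,o=cloud(c); h=cv2.cvtColor(c['img'],cv2.COLOR_BGR2HSV)
blue=o&(h[...,0]>95)&(h[...,0]<125)&(h[...,1]>100)&(np.arange(400)[:,None]<300)
q=P[blue]; print('floor z',np.median(q[(abs(q[:,0]-580)<40)&(abs(q[:,1]+90)<15)][:,2]))
r=q[(q[:,2]>54)&(q[:,2]<66)]
print(len(r),r.min(0),r.max(0), cv2.minAreaRect(r[:,:2].astype(np.float32)))
# edge-wise: outer edges from rim
hist=[]
for name,sel,ax in [('-x',(r[:,0]<535),0),('+x',(r[:,0]>625),0),('-y',(r[:,1]<-165),1),('+y',(r[:,1]>-78),1)]:
    e=r[sel]; k=abs(e[:,1-ax]-[580,-122][1-ax])<48; e=e[k]
    # keep rim-top
    e=e[e[:,2]>57]
    f=np.polyfit(e[:,1-ax],e[:,ax],1); print(name,len(e),e[:,ax].mean(),np.percentile(e[:,ax],[5,95]).round(1),'slope deg',np.degrees(np.arctan(f[0])),'z',e[:,2].mean())
g=o&(h[...,1]<60)&(P[...,2]>68)&(P[...,2]<90)&(abs(P[...,0]-580)<80)&(abs(P[...,1]+121)<40)&(np.arange(400)[:,None]<300)
t=P[g]; 
for s in(-1,1):
    e=t[(t[:,0]-580)*s>0]; print('tab',e.min(0),e.max(0),e.mean(0))
cu=q[(q[:,2]>31)&(q[:,2]<38)&(q[:,1]>-58)][:,:2]; A=np.c_[2*cu,np.ones(len(cu))]; s=np.linalg.lstsq(A,(cu**2).sum(1),rcond=None)[0]; print('cup',s[:2],np.sqrt(s[2]+s[:2]@s[:2]),len(cu))
E
```

```text
floor z 4.924925374900511
2970 [ 520.41657556 -188.9952155    54.02140389] [641.72252186 -59.94683475  63.3251127 ] ((581.3799438476562, -124.46952056884766), (128.9916534423828, 121.26809692382812), 89.6526107788086)
-x 577 524.4099678166054 [521.5 526.7] slope deg 0.6646389441320697 z 60.499673512977715
+x 240 637.997984657915 [636.1 640.4] slope deg -0.7797974393394482 z 60.52313775142774
-y 628 -177.74958371280593 [-180.9 -175.4] slope deg -0.6833540840559381 z 60.28413408015169
+y 582 -62.7858037536996 [-65.2 -60.1] slope deg -0.34445488506273925 z 60.62648056354991
tab [ 513.58313447 -135.07289491   68.55956665] [ 524.32998254 -104.78859116   85.63780022] [ 519.23167158 -119.34014286   78.23717163]
tab [ 638.27061439 -136.38183074   68.5586961 ] [ 649.17580108 -106.31255243   85.40699655] [ 643.51398565 -120.74040985   77.76626917]
cup [582.5900776  -17.87496227] 39.87474121026971 718
```

>>> {"method": "arm_command", "body": {
  "increments": [
    [[8,-18,0,0,0,0],[14,-30,0,0,0,0],[16,-34,0,0,0,0],[16,-34,5,0,0,0],[13,-26,20,0,0,0],[8,-18,20,0,0,0],[0,0,15,0,0,0],[0,0,0,0,0,0],[0,0,0,0,0,0]]
  ]
}}

```text
clock: 16.97
tool_pos: [418.8, -46.1, 128.5]
eef_rot: [[0.001, 1.0, -0.004], [1.0, -0.001, 0.001], [0.001, -0.004, -1.0]]
contact_force: [0.6, 0.2, 0.6]
opening: 69.5
```

```bash
python3 plan.py 421 -46.5 36 0;  python3 - <<'E'
from plant import cams
import cv2,numpy as np
from h import *
c=cams.read_camera('wrist');np.savez('w9.npz',**c)
cv2.imwrite('pics/w9.png',c['img'])
P,o=cloud(c); m=o&(np.arange(400)[:,None]<280)&(P[...,2]>12)&(P[...,2]<100)&(abs(P[...,0]-421)<40)&(abs(P[...,1]+46)<40)
q=P[m]; print(q.min(0),q.max(0)); t=q[q[:,2]>80]; print(cv2.minAreaRect(t[:,:2].astype(np.float32)),np.median(t,0))
E
```

```text
t 16.97 pos [418.8 -46.1 128.5] jawyaw -0.1 tilt [-0.0037  0.0011] open 69.5 F [0.6 0.2 0.6] q [-16.   6. 111.   0.  63. -16.]
 wz total -0.06 | after turn dx,dy,dz -0.4 2.2 92.5
[403.98144944 -61.17317099  12.26379063] [446.10497802 -23.00733245  91.72287386]
((424.2334289550781, -44.699012756347656), (32.44277572631836, 32.377464294433594), 48.91281509399414) [423.71983107 -42.36966151  87.46824681]
```

View pics/w9.png

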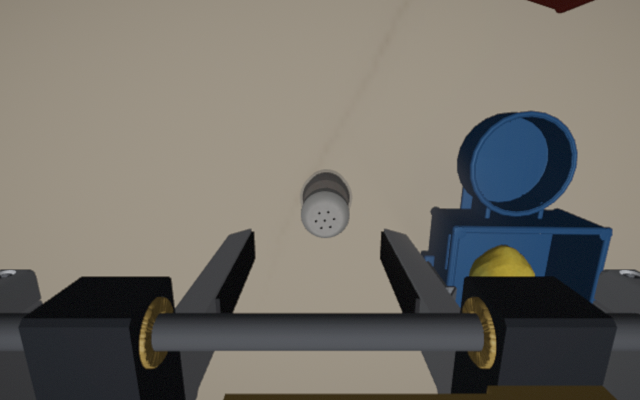

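The salt shaker's cap is at (325,213), between the open fingers, so I'm lowering.

>>> {"method": "arm_command", "body": {
  "increments": [
    [[0,2,10,0,0,0],[0,0,25,0,0,0],[0,0,25,0,0,0],[0,0,20,0,0,0],[0,0,12,0,0,0],[0,0,0,0,0,0],[0,0,0,0,0,0]]
  ]
}}

```text
clock: 17.6
tool_pos: [423.0, -46.8, 37.9]
eef_rot: [[0.001, 1.0, -0.0], [1.0, -0.001, 0.0], [0.0, -0.0, -1.0]]
contact_force: [-1.1, -1.1, 0.4]
opening: 69.3
```

>>> {"method": "arm_command", "body": {
  "increments": [
    [[0,0,0,0,0,0],[0,0,0,0,0,0],[0,0,0,0,0,0],[0,0,0,0,0,0],[0,0,0,0,0,0],[0,0,0,0,0,0]]
  ],
  "grip": 0.3,
  "grip_force": 15
}}

```text
clock: 18.1
tool_pos: [423.9, -46.7, 38.7]
eef_rot: [[0.001, 1.0, 0.004], [1.0, -0.001, -0.001], [-0.001, 0.004, -1.0]]
contact_force: [1.8, 0.6, 3.4]
opening: 38.1
```

>>> {"method": "arm_command", "body": {
  "increments": [
    [[0,0,-10,0,0,0],[0,0,-20,0,0,0],[0,0,-30,0,0,0],[0,0,-30,0,0,0],[0,0,-20,0,0,0],[0,0,0,0,0,0],[0,0,0,0,0,0]]
  ]
}}

```text
clock: 18.68
tool_pos: [422.1, -46.5, 148.2]
eef_rot: [[0.001, 1.0, 0.001], [1.0, -0.001, -0.0], [-0.0, 0.001, -1.0]]
contact_force: [0.3, 0.2, -1.6]
opening: 38.5
```

```bash
python3 plan.py 582 -17.8 42 0;  python3 - <<'E'
from plant import cams
import cv2
cv2.imwrite('pics/w10.png',cams.read_camera('wrist')['img'])
cv2.imwrite('pics/s10.png',cams.read_camera('side')['img'])
E
```

```text
t 18.68 pos [422.1 -46.5 148.2] jawyaw -0.1 tilt [ 0.0013 -0.0004] open 38.5 F [ 0.3  0.2 -1.6] q [-16.   5. 109.  -0.  66. -16.]
 wz total -0.06 | after turn dx,dy,dz 28.7 159.9 106.2
```

View pics/w10.png

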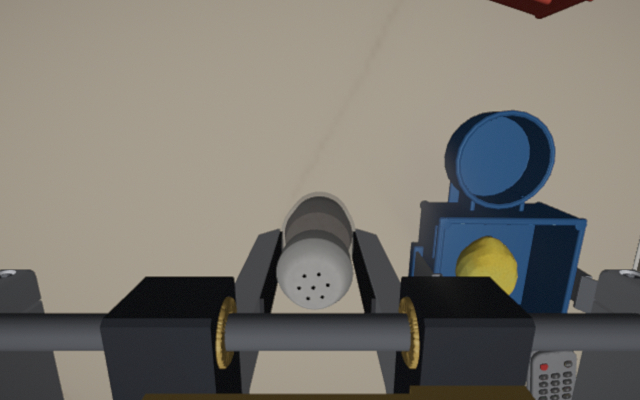

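View pics/s10.png

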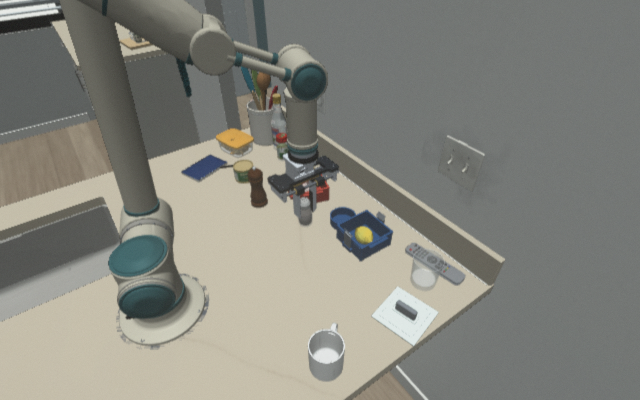

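The salt shaker is held upright: the wrist view shows its cap at (315,275), and in the side view it hangs level. I'm moving it over the blue cup.

>>> {"method": "arm_command", "body": {
  "increments": [
    [[3,15,0,0,0,0],[5,28,0,0,0,0],[6,34,0,0,0,0],[6,34,0,0,0,0],[5,30,0,0,0,0],[4,19,0,0,0,0],[0,0,0,0,0,0],[0,0,10,0,0,0],[0,0,20,0,0,0],[0,0,0,0,0,0],[0,0,0,0,0,0]]
  ]
}}

```text
clock: 19.7
tool_pos: [578.9, -17.5, 115.7]
eef_rot: [[0.001, 1.0, -0.006], [1.0, -0.001, 0.001], [0.001, -0.006, -1.0]]
contact_force: [-0.4, 0.1, -1.4]
opening: 38.2
```

```bash
python3 plan.py 582 -17.8 44 0;  python3 - <<'E'
from plant import cams
import cv2
cv2.imwrite('pics/w11.png',cams.read_camera('wrist')['img'])
E
```

```text
t 19.7 pos [578.9 -17.5 115.7] jawyaw -0.1 tilt [-0.0062  0.0008] open 38.2 F [-0.4  0.1 -1.4] q [-9. 20. 93. -0. 67. -9.]
 wz total -0.08 | after turn dx,dy,dz -0.3 3.1 71.7
```

View pics/w11.png

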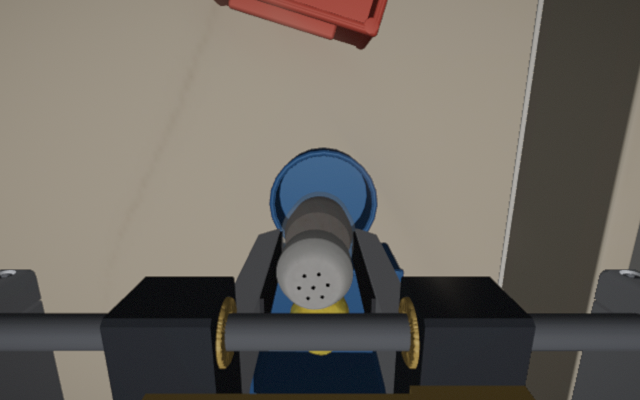

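>>> {"method": "arm_command", "body": {
  "increments": [
    [[0,1,15,0,0,0],[0,0,20,0,0,0],[0,0,15,0,0,0],[0,0,10,0,0,0],[0,0,6,0,0,0],[0,0,0,0,0,0],[0,0,0,0,0,0]]
  ]
}}

```text
clock: 20.33
tool_pos: [583.5, -17.7, 52.5]
eef_rot: [[0.001, 1.0, 0.001], [1.0, -0.001, -0.0], [-0.0, 0.001, -1.0]]
contact_force: [-0.1, 0.5, -1.2]
opening: 38.0
```

```bash
python3 plan.py 582 -17.8 43 0
```

```text
t 20.33 pos [583.5 -17.7  52.5] jawyaw -0.1 tilt [ 0.0009 -0.    ] open 38.0 F [-0.1  0.5 -1.2] q [-9. 24. 98.  0. 58. -9.]
 wz total -0.07 | after turn dx,dy,dz -0.1 -1.5 9.5
```

>>> {"method": "arm_command", "body": {
  "increments": [
    [[0,-1,4,0,0,0],[0,0,3,0,0,0],[0,0,2,0,0,0],[0,0,0,0,0,0],[0,0,0,0,0,0]]
  ]
}}

```text
clock: 20.75
tool_pos: [582.2, -17.6, 42.9]
eef_rot: [[0.001, 1.0, 0.0], [1.0, -0.001, 0.0], [0.0, 0.0, -1.0]]
contact_force: [0.4, -0.3, -1.5]
opening: 38.5
```

>>> {"method": "arm_command", "body": {
  "increments": [
    [[0,0,0,0,0,0],[0,0,0,0,0,0],[0,0,0,0,0,0],[0,0,0,0,0,0],[0,0,-10,0,0,0],[0,0,-30,0,0,0],[0,0,-35,0,0,0],[0,0,-35,0,0,0],[0,0,-35,0,0,0],[0,0,0,0,0,0],[0,0,0,0,0,0]]
  ],
  "grip": 0.7
}}

```text
clock: 21.67
tool_pos: [583.7, -17.8, 191.3]
eef_rot: [[0.001, 1.0, 0.006], [1.0, -0.001, -0.001], [-0.001, 0.006, -1.0]]
contact_force: [-0.0, -1.3, -0.3]
opening: 66.2
```

```bash
python3 plan.py 408 232 200 75;  python3 - <<'E'
from plant import cams
import cv2
cv2.imwrite('pics/w12.png',cams.read_camera('wrist')['img'])
E
```

```text
t 21.67 pos [583.7 -17.8 191.3] jawyaw -0.1 tilt [ 0.0064 -0.0009] open 66.2 F [-0.  -1.3 -0.3] q [-9. 17. 87.  0. 76. -9.]
 wz total -75.06 | after turn dx,dy,dz 234.4 195.8 -8.7
```

View pics/w12.png

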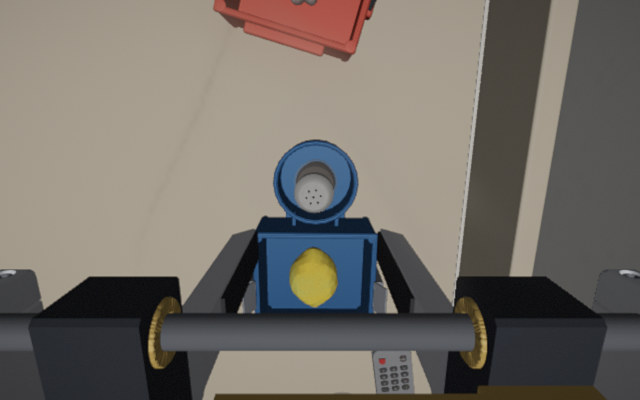

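The salt shaker stands upright in the blue cup, cap at (314,192). Next is the mill, after a check for tall things near the red cup.

```bash
python3 - <<'E'
from h import *
Q=[]
for n in('top','side'):
    c=dict(np.load(n+'0.npz')); P,o=cloud(c); Q.append(P[o])
q=np.concatenate(Q)
for lo,hi in((60,130),(130,400)):
    m=(q[:,2]>lo)&(q[:,2]<hi)&(abs(q[:,1]-273)<200)&(q[:,0]>480)&(q[:,0]<800)
    b=q[m]; k=np.round(b[:,:2]/40).astype(int)
    print(lo,sorted({(int(i)*40,int(j)*40) for i,j in k}))
E
```

```text
60 [(480, 120), (520, 120), (520, 160), (520, 200), (520, 240), (560, 120), (560, 240), (600, 80), (600, 120), (600, 200), (600, 240), (600, 400), (600, 440), (640, 120), (640, 160), (640, 200), (640, 400), (640, 440), (640, 480), (680, 480), (760, 80), (760, 120), (760, 160), (760, 200), (760, 240), (760, 280), (760, 320), (760, 360), (760, 400), (760, 440), (760, 480)]
130 [(720, 360), (720, 400), (760, 80), (760, 120), (760, 160), (760, 200), (760, 240), (760, 280), (760, 320), (760, 360), (760, 400), (760, 440), (760, 480)]
```

>>> {"method": "arm_command", "body": {
  "increments": [
    [[14,-10,-2,0,0,0],[24,-17,-4,0,0,0],[28,-20,-2,0,0,0],[28,-20,0,0,0,0],[28,-20,0,0,0,0],[28,-20,0,0,0,0],[28,-20,0,0,0,0],[28,-19,0,0,0,0],[24,-17,0,0,0,0],[20,-12,0,0,0,0],[0,0,0,0,0,0],[0,0,0,0,0,0]]
  ],
  "grip": 0.85
}}

```text
clock: 22.72
tool_pos: [405.1, 233.1, 194.7]
eef_rot: [[-0.002, 1.0, -0.003], [1.0, 0.002, -0.001], [-0.001, -0.003, -1.0]]
contact_force: [-0.1, -0.2, 0.1]
opening: 79.6
```

```bash
python3 plan.py 408 232 106 0;  python3 - <<'E'
from plant import cams
import cv2,numpy as np
from h import *
c=cams.read_camera('wrist')
cv2.imwrite('pics/w13.png',c['img'])
P,o=cloud(c); m=o&(np.arange(400)[:,None]<280)&(P[...,2]>12)&(P[...,2]<160)&(abs(P[...,0]-408)<45)&(abs(P[...,1]-232)<45)
q=P[m]; print(q.min(0),q.max(0)); t=q[(q[:,2]>112)&(q[:,2]<139)]; print(cv2.minAreaRect(t[:,:2].astype(np.float32)))
t=q[(q[:,2]>142)]; print(t.mean(0))
E
```

```text
t 22.72 pos [405.1 233.1 194.7] jawyaw 0.1 tilt [-0.0029 -0.0013] open 79.6 F [-0.1 -0.2  0.1] q [21.  7. 99. -0. 74. 21.]
 wz total 0.12 | after turn dx,dy,dz -1.1 2.9 88.7
[382.77541468 212.11111941  12.04917211] [439.23762259 262.48836674 151.97914919]
((410.3400573730469, 236.46771240234375), (48.62838363647461, 48.86576461791992), 48.31822204589844)
[410.10459351 237.2020849  149.30371243]
```

View pics/w13.png

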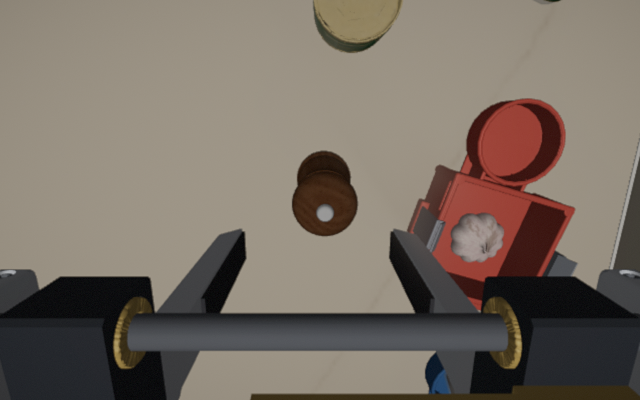

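The mill's knob is at (325,213), between the fingers. I'm lowering to grip the head.

>>> {"method": "arm_command", "body": {
  "increments": [
    [[2,2,10,0,0,0],[0,0,25,0,0,0],[0,0,25,0,0,0],[0,0,18,0,0,0],[0,0,10,0,0,0],[0,0,0,0,0,0],[0,0,0,0,0,0]]
  ]
}}

```text
clock: 23.35
tool_pos: [409.4, 233.6, 106.8]
eef_rot: [[0.003, 1.0, -0.002], [1.0, -0.003, -0.001], [-0.001, -0.002, -1.0]]
contact_force: [0.3, 0.5, 0.3]
opening: 80.0
```

>>> {"method": "arm_command", "body": {
  "increments": [
    [[0,0,0,0,0,0],[0,0,0,0,0,0],[0,0,0,0,0,0],[0,0,0,0,0,0],[0,0,0,0,0,0],[0,0,0,0,0,0]]
  ],
  "grip": 0.35,
  "grip_force": 25
}}

```text
clock: 23.85
tool_pos: [409.9, 234.7, 108.4]
eef_rot: [[0.001, 1.0, 0.001], [1.0, -0.001, 0.0], [0.0, 0.001, -1.0]]
contact_force: [1.4, 0.4, 0.2]
opening: 46.4
```

>>> {"method": "arm_command", "body": {
  "increments": [
    [[0,0,-8,0,0,0],[0,0,-15,0,0,0],[0,0,-25,0,0,0],[0,0,-30,0,0,0],[0,0,-25,0,0,0],[0,0,-15,0,0,0],[0,0,0,0,0,0],[0,0,0,0,0,0]]
  ]
}}

```text
clock: 24.52
tool_pos: [409.4, 234.7, 226.4]
eef_rot: [[0.001, 1.0, 0.001], [1.0, -0.001, 0.001], [0.001, 0.001, -1.0]]
contact_force: [0.1, 0.3, -1.8]
opening: 46.9
```

```bash
python3 plan.py 602.5 273.3 112 0;  python3 - <<'E'
from plant import cams
import cv2
cv2.imwrite('pics/w14.png',cams.read_camera('wrist')['img'])
cv2.imwrite('pics/s14.png',cams.read_camera('side')['img'])
E
```

```text
t 24.52 pos [409.4 234.7 226.4] jawyaw -0.1 tilt [0.0012 0.0006] open 46.9 F [ 0.1  0.3 -1.8] q [21.  6. 96.  0. 78. 21.]
 wz total -0.06 | after turn dx,dy,dz 38.6 193.1 114.4
```

View pics/w14.png

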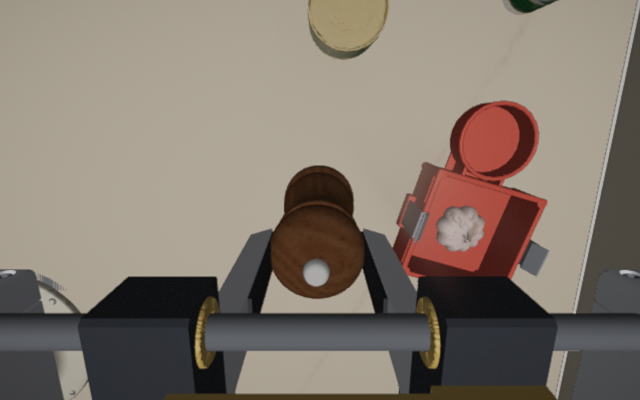

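View pics/s14.png

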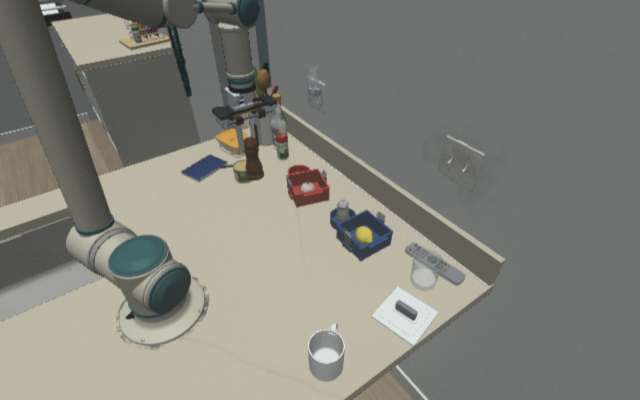

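The mill is held upright, about 119 mm off the worktop, in both views. I'm moving it to the red cup.

>>> {"method": "arm_command", "body": {
  "increments": [
    [[2,10,0,0,0,0],[4,22,0,0,0,0],[6,30,0,0,0,0],[6,30,0,0,0,0],[6,30,0,0,0,0],[6,30,0,0,0,0],[5,25,0,0,0,0],[3.5,16,0,0,0,0],[0,0,0,0,0,0],[0,0,0,0,0,0],[0,0,10,0,0,0],[0,0,20,0,0,0],[0,0,20,0,0,0],[0,0,0,0,0,0],[0,0,0,0,0,0]]
  ]
}}

```text
clock: 25.87
tool_pos: [600.4, 272.4, 174.7]
eef_rot: [[0.001, 1.0, -0.004], [1.0, -0.001, -0.001], [-0.001, -0.004, -1.0]]
contact_force: [0.8, 0.5, -0.6]
opening: 47.0
```

```bash
python3 plan.py 602.5 273.3 112.5 0;  python3 - <<'E'
from plant import cams
import cv2
cv2.imwrite('pics/w15.png',cams.read_camera('wrist')['img'])
E
```

```text
t 25.87 pos [600.4 272.4 174.7] jawyaw -0.0 tilt [-0.0036 -0.0011] open 47.0 F [ 0.8  0.5 -0.6] q [18. 24. 78.  0. 78. 18.]
 wz total -0.04 | after turn dx,dy,dz 0.9 2.1 62.2
```

View pics/w15.png

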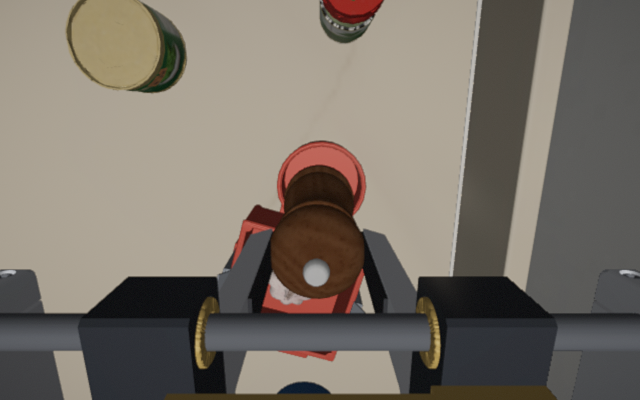

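>>> {"method": "arm_command", "body": {
  "increments": [
    [[1,0,12,0,0,0],[0,0,15,0,0,0],[0,0,12,0,0,0],[0,0,8,0,0,0],[0,0,6,0,0,0],[0,0,3,0,0,0],[0,0,0,0,0,0],[0,0,0,0,0,0]]
  ]
}}

```text
clock: 26.58
tool_pos: [602.9, 274.0, 120.6]
eef_rot: [[0.001, 1.0, 0.001], [1.0, -0.001, 0.0], [0.0, 0.001, -1.0]]
contact_force: [-0.1, 0.0, -1.8]
opening: 47.1
```

```bash
python3 plan.py 602.5 273.3 112.5 0
```

```text
t 26.58 pos [602.9 274.  120.6] jawyaw -0.1 tilt [0.0012 0.0005] open 47.1 F [-0.1  0.  -1.8] q [18. 26. 82.  0. 71. 18.]
 wz total -0.07 | after turn dx,dy,dz -0.7 -0.4 8.1
```

>>> {"method": "arm_command", "body": {
  "increments": [
    [[0,0,4,0,0,0],[0,0,3,0,0,0],[0,0,2,0,0,0],[0,0,0,0,0,0],[0,0,0,0,0,0]]
  ]
}}

```text
clock: 27.0
tool_pos: [602.9, 274.0, 112.3]
eef_rot: [[0.001, 1.0, 0.002], [1.0, -0.001, 0.001], [0.001, 0.002, -1.0]]
contact_force: [-1.3, -1.3, 4.7]
opening: 46.5
```

>>> {"method": "arm_command", "body": {
  "increments": [
    [[0,0,0,0,0,0],[0,0,0,0,0,0],[0,0,0,0,0,0],[0,0,0,0,0,0],[0,0,0,0,0,0],[0,0,-10,0,0,0],[0,0,-30,0,0,0],[0,0,-35,0,0,0],[0,0,-35,0,0,0],[0,0,0,0,0,0],[0,0,0,0,0,0]]
  ],
  "grip": 0.8
}}

```text
clock: 27.92
tool_pos: [604.0, 274.4, 224.5]
eef_rot: [[0.001, 1.0, 0.006], [1.0, -0.001, 0.002], [0.002, 0.006, -1.0]]
contact_force: [0.1, 0.3, -0.3]
opening: 75.4
```

```bash
python3 plan.py 491.5 -384.3 150 12.3;  python3 - <<'E'
from plant import cams
import cv2
cv2.imwrite('pics/w16.png',cams.read_camera('wrist')['img'])
E
```

```text
t 27.92 pos [604.  274.4 224.5] jawyaw -0.1 tilt [0.0062 0.0021] open 75.4 F [ 0.1  0.3 -0.3] q [18. 23. 73.  0. 84. 18.]
 wz total -12.36 | after turn dx,dy,dz -619.6 -250.2 74.5
```

View pics/w16.png

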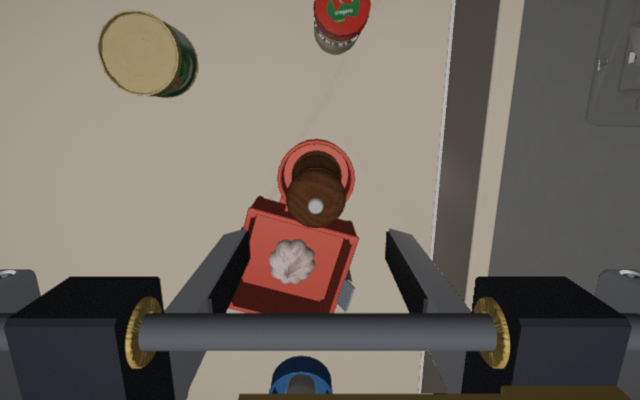

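The mill stands upright in the red cup, knob at (315,207), and the garlic is still in its bin at (292,262). I'm moving to the lid.

>>> {"method": "arm_command", "body": {
  "increments": [
    [[-16,-3,0,0,0,0],[-28,-5,0,0,0,0],[-36,-6,0,0,0,0],[-36,-6,0,0,0,0],[-36,-6,0,0,0,0],[-36,-6,0,0,0,0],[-36,-6,0,0,0,0],[-36,-6,0,0,0,0],[-36,-6,0,0,0,0],[-36,-6,0,0,0,0],[-36,-6,0,0,0,0],[-36,-6,0,0,0,0],[-36,-6,0,0,0,0],[-36,-6,0,0,0,0],[-36,-6,0,0,0,0],[-36,-6,0,0,0,0],[-36,-6,0,0,0,0],[-36,-6,0,0,0,0],[-22,-5,0,0,0,0],[-10,-3,0,0,0,0]]
  ]
}}

```text
clock: 29.63
tool_pos: [486.8, -381.1, 218.4]
eef_rot: [[0.005, 1.0, -0.004], [1.0, -0.005, 0.002], [0.002, -0.004, -1.0]]
contact_force: [0.1, 0.6, -0.9]
opening: 74.8
```

>>> {"method": "arm_command", "body": {
  "increments": [
    [[0,0,0,0,0,-6.1],[0,0,0,0,0,-6.2],[0,0,15,0,0,0],[0,0,25,0,0,0],[0,0,10,0,0,0],[0,0,0,0,0,0],[0,0,0,0,0,0],[0,0,0,0,0,0]]
  ],
  "grip": 0.5
}}

```text
clock: 30.3
tool_pos: [490.0, -378.0, 171.6]
eef_rot: [[-0.212, 0.977, 0.001], [0.977, 0.212, -0.0], [-0.001, 0.001, -1.0]]
contact_force: [0.6, -0.5, 0.2]
opening: 47.2
```

```bash
python3 plan.py 491.5 -384.3 18 12.3;  python3 - <<'E'
from plant import cams
from h import *
c=cams.read_camera('wrist'); np.savez('w17.npz',**c)
cv2.imwrite('pics/w17.png',c['img'])
P,o=cloud(c); row=np.arange(400)[:,None]<300
m=o&row&(abs(P[...,0]-491)<85)&(abs(P[...,1]+384)<85)
for a,b in((11,19),(40,52)):
    t=P[m&(P[...,2]>a)&(P[...,2]<b)]; print(a,len(t),np.median(t[:,2]),cv2.minAreaRect(t[:,:2].astype(np.float32)))
E
```

```text
t 30.3 pos [ 490.  -378.   171.6] jawyaw 12.3 tilt [ 0.0007 -0.0005] open 47.2 F [ 0.6 -0.5  0.2] q [-44.  21.  84.   0.  75. -56.]
 wz total -0.05 | after turn dx,dy,dz -6.4 0.1 153.6
11 12709 16.513528093244645 ((492.9776611328125, -384.2630615234375), (122.25835418701172, 122.20610809326172), 13.141887664794922)
40 865 46.37650136616509 ((492.67559814453125, -384.34942626953125), (13.107586860656738, 56.26499557495117), 12.61311149597168)
```

View pics/w17.png

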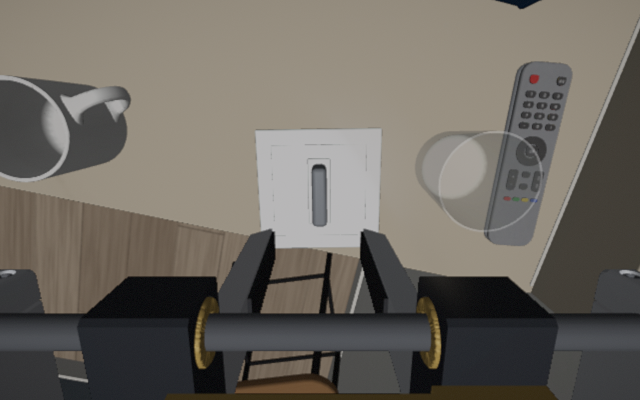

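The lid's bar is at (319,195), running across the jaws' closing direction. I'm turning slightly to 13° and lowering onto it.

>>> {"method": "arm_command", "body": {
  "increments": [
    [[-6.6,1,10,0,0,-0.7],[0,0,25,0,0,0],[0,0,35,0,0,0],[0,0,30,0,0,0],[0,0,20,0,0,0],[0,0,15,0,0,0],[0,0,8,0,0,0],[0,0,0,0,0,0],[0,0,0,0,0,0],[0,0,0,0,0,0]]
  ]
}}

```text
clock: 31.18
tool_pos: [493.0, -385.2, 29.1]
eef_rot: [[-0.224, 0.975, 0.002], [0.975, 0.224, -0.002], [-0.002, 0.001, -1.0]]
contact_force: [0.2, -0.1, -0.2]
opening: 47.1
```

```bash
python3 plan.py 492.2 -384.3 19 13
```

```text
t 31.18 pos [ 493.  -385.2   29.1] jawyaw 12.9 tilt [ 0.0019 -0.0018] open 47.1 F [ 0.2 -0.1 -0.2] q [-44.  28.  94.   0.  58. -57.]
 wz total -0.06 | after turn dx,dy,dz 1.0 -0.6 10.1
```

>>> {"method": "arm_command", "body": {
  "increments": [
    [[0,0,6,0,0,0],[0,0,4,0,0,0],[0,0,0,0,0,0],[0,0,0,0,0,0]]
  ]
}}

```text
clock: 31.52
tool_pos: [492.0, -384.1, 17.8]
eef_rot: [[-0.224, 0.975, -0.0], [0.975, 0.224, 0.0], [0.0, -0.0, -1.0]]
contact_force: [0.2, -0.7, 0.0]
opening: 46.9
```

>>> {"method": "arm_command", "body": {
  "increments": [
    [[0,0,0,0,0,0],[0,0,0,0,0,0],[0,0,0,0,0,0],[0,0,0,0,0,0],[0,0,0,0,0,0],[0,0,0,0,0,0]]
  ],
  "grip": 0,
  "grip_force": 40
}}

```text
clock: 32.02
tool_pos: [492.2, -384.3, 18.0]
eef_rot: [[-0.224, 0.975, 0.0], [0.975, 0.224, -0.0], [-0.0, 0.0, -1.0]]
contact_force: [-0.5, 0.1, -0.2]
opening: 14.0
```

```bash
python3 plan.py 492.2 -384.3 19 13
```

```text
t 32.02 pos [ 492.2 -384.3   18. ] jawyaw 12.9 tilt [ 0.0003 -0.    ] open 14.0 F [-0.5  0.1 -0.2] q [-44.  29.  95.   0.  57. -57.]
 wz total -0.06 | after turn dx,dy,dz -0.0 -0.0 -1.0
```

The bar is gripped, with the opening at 14.0 mm as it should be. I'm lifting.

>>> {"method": "arm_command", "body": {
  "increments": [
    [[0,0,-10,0,0,0],[0,0,-20,0,0,0],[0,0,-30,0,0,0],[0,0,-35,0,0,0],[0,0,-35,0,0,0],[0,0,-25,0,0,0],[0,0,-10,0,0,0],[0,0,0,0,0,6.7],[0,0,0,0,0,6.8],[0,0,0,0,0,0],[0,0,0,0,0,0],[0,0,0,0,0,0]]
  ]
}}

```text
clock: 33.02
tool_pos: [491.7, -383.9, 182.0]
eef_rot: [[0.007, 1.0, -0.001], [1.0, -0.007, 0.001], [0.001, -0.001, -1.0]]
contact_force: [-0.6, -0.0, -0.8]
opening: 13.6
```

```bash
python3 plan.py 580.4 -120.7 150 -0.6;  python3 - <<'E'
from plant import cams
import cv2
cv2.imwrite('pics/w18.png',cams.read_camera('wrist')['img'])
cv2.imwrite('pics/s18.png',cams.read_camera('side')['img'])
E
```

```text
t 33.02 pos [ 491.7 -383.9  182. ] jawyaw -0.4 tilt [-0.0012  0.0012] open 13.6 F [-0.6 -0.  -0.8] q [-44.  21.  82.   0.  77. -44.]
 wz total 0.18 | after turn dx,dy,dz 264.1 85.9 32.0
```

View pics/w18.png

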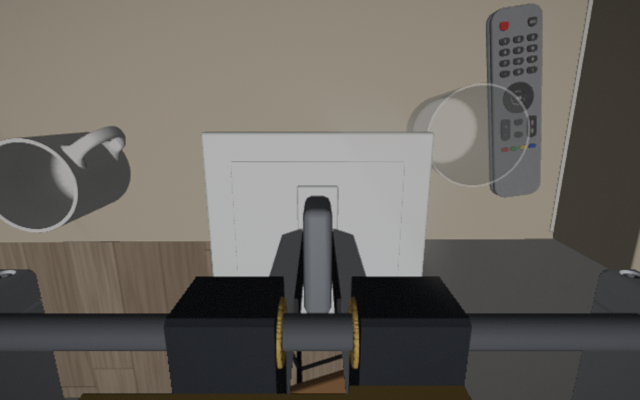

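View pics/s18.png

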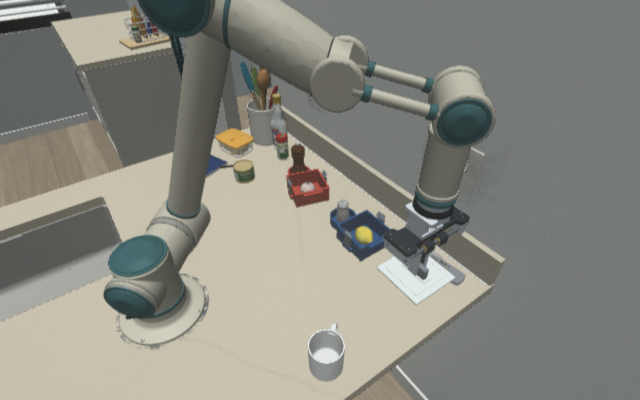

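The lid hangs level in both views. I'm carrying it over the blue bin.

>>> {"method": "arm_command", "body": {
  "increments": [
    [[12,4,0,0,0,0.2],[24,8,0,0,0,0],[30,10,0,0,0,0],[30,10,0,0,0,0],[30,10,0,0,0,0],[30,10,0,0,0,0],[30,10,0,0,0,0],[30,10,0,0,0,0],[24,8,0,0,0,0],[16,4,0,0,0,0],[8,2,0,0,0,0],[0,0,0,0,0,0],[0,0,0,0,0,0],[0,0,0,0,0,0],[0,0,0,0,0,0]]
  ]
}}

```text
clock: 34.37
tool_pos: [581.3, -122.5, 182.9]
eef_rot: [[0.015, 1.0, -0.0], [1.0, -0.015, -0.0], [-0.0, -0.0, -1.0]]
contact_force: [0.0, 0.7, -1.5]
opening: 13.7
```

```bash
python3 plan.py 580.4 -120.7 100 -0.6;  python3 - <<'E'
from plant import cams,readout
from h import *
p=np.array(readout.sense()['tool_pos'])
c=cams.read_camera('wrist'); np.savez('w19.npz',**c)
cv2.imwrite('pics/w19.png',c['img'])
P,o=cloud(c)
h=cv2.cvtColor(c['img'],cv2.COLOR_BGR2HSV)
m=o&(abs(P[...,2]-(p[2]-3))<4)&(h[...,1]<40)&(np.arange(400)[:,None]<270)
t=P[m]; print('lid z',np.median(t[:,2]),'x',np.percentile(t[:,0],[.5,99.5]),'ymax',np.percentile(t[:,1],99.5), cv2.minAreaRect(t[:,:2].astype(np.float32)))
E
```

```text
t 34.37 pos [ 581.3 -122.5  182.9] jawyaw -0.8 tilt [-0.0001 -0.0004] open 13.7 F [ 0.   0.7 -1.5] q [-19.  18.  86.  -0.  76. -18.]
 wz total -0.24 | after turn dx,dy,dz 1.8 -0.9 82.9
lid z 181.41664737187227 x [521.57204335 641.68655811] ymax -61.92921386268032 ((645.8634033203125, -102.39431762695312), (78.89102172851562, 250.7436065673828), 88.83108520507812)
```

View pics/w19.png

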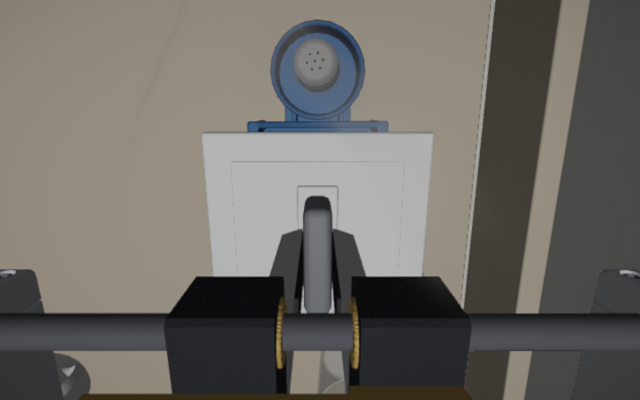

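Panel edges read x 521.6 to 641.7 and front edge y −61.9, so the lid centre is about (581.6, −122.9). The bin in the same camera is about (581.3, −120.8), so I need +2 mm in y. I'll correct that and lower to just above the tabs.

>>> {"method": "arm_command", "body": {
  "increments": [
    [[2,-0.3,10,0,0,0],[0,0,25,0,0,0],[0,0,25,0,0,0],[0,0,15,0,0,0],[0,0,8,0,0,0],[0,0,4,0,0,0],[0,0,0,0,0,0],[0,0,0,0,0,0],[0,0,0,0,0,0]]
  ],
  "grip": 0,
  "grip_force": 60
}}

```text
clock: 35.17
tool_pos: [582.2, -119.8, 97.0]
eef_rot: [[0.013, 1.0, 0.002], [1.0, -0.013, -0.001], [-0.001, 0.002, -1.0]]
contact_force: [-0.2, -0.1, -0.9]
opening: 13.7
```

```bash
python3 plan.py 581 -120.5 83 -0.7;  python3 - <<'E'
from plant import cams
import cv2
for n,a in(('top',(300,130,460,240)),('side',(290,170,440,290))):
    i=cams.read_camera(n)['img']; x0,y0,x1,y1=a
    cv2.imwrite(f'pics/{n}20.png',cv2.resize(i[y0:y1,x0:x1],None,fx=4.5,fy=4.5,interpolation=cv2.INTER_CUBIC))
E
```

```text
t 35.17 pos [ 582.2 -119.8   97. ] jawyaw -0.8 tilt [ 0.0023 -0.0007] open 13.7 F [-0.2 -0.1 -0.9] q [-18.  22.  93.   0.  65. -18.]
 wz total -0.07 | after turn dx,dy,dz -0.8 -1.2 14.0
```

View pics/side20.png

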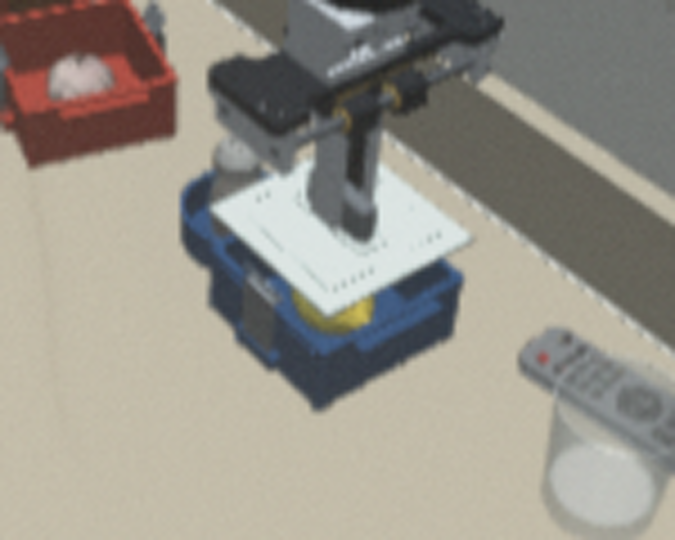

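The lid is level and square over the bin, above the tabs. I'm lowering in small steps and watching the force.

>>> {"method": "arm_command", "body": {
  "increments": [
    [[-0.5,-1,4,0,0,0],[0,0,4,0,0,0],[0,0,3,0,0,0],[0,0,0,0,0,0],[0,0,0,0,0,0],[0,0,0,0,0,0]]
  ]
}}

```text
clock: 35.77
tool_pos: [580.5, -119.9, 84.9]
eef_rot: [[0.013, 1.0, 0.0], [1.0, -0.013, 0.0], [0.0, 0.0, -1.0]]
contact_force: [0.5, -0.4, -0.5]
opening: 13.6
```

```bash
python3 plan.py 581 -120.5 83 -0.7
```

```text
t 35.77 pos [ 580.5 -119.9   84.9] jawyaw -0.8 tilt [0.0003 0.0001] open 13.6 F [ 0.5 -0.4 -0.5] q [-18.  22.  94.   0.  63. -18.]
 wz total -0.06 | after turn dx,dy,dz -0.6 0.5 1.9
```

>>> {"method": "arm_command", "body": {
  "increments": [
    [[-0.5,0.3,2,0,0,0],[0,0,2,0,0,0],[0,0,0,0,0,0],[0,0,0,0,0,0]]
  ]
}}

```text
clock: 36.1
tool_pos: [580.8, -120.6, 81.1]
eef_rot: [[0.013, 1.0, 0.001], [1.0, -0.013, -0.0], [-0.0, 0.001, -1.0]]
contact_force: [1.7, -1.5, 1.7]
opening: 13.9
```

>>> {"method": "arm_command", "body": {
  "increments": [
    [[0,0,2,0,0,0],[0,0,1,0,0,0],[0,0,0,0,0,0]]
  ]
}}

```text
clock: 36.35
tool_pos: [581.4, -120.6, 78.8]
eef_rot: [[0.013, 1.0, 0.002], [1.0, -0.013, -0.001], [-0.001, 0.002, -1.0]]
contact_force: [0.5, -0.1, 5.4]
opening: 13.8
```

>>> {"method": "arm_command", "body": {
  "increments": [
    [[0,0,1,0,0,0],[0,0,1,0,0,0],[0,0,0,0,0,0]]
  ]
}}

```text
clock: 36.6
tool_pos: [581.8, -120.7, 77.5]
eef_rot: [[0.013, 1.0, 0.003], [1.0, -0.013, -0.001], [-0.001, 0.003, -1.0]]
contact_force: [-0.4, 0.0, 7.6]
opening: 13.8
```

Force is rising smoothly and is vertical only, so the tabs are spreading. I'm continuing.

>>> {"method": "arm_command", "body": {
  "increments": [
    [[0,0,1,0,0,0],[0,0,1,0,0,0],[0,0,1,0,0,0],[0,0,0,0,0,0]]
  ]
}}

```text
clock: 36.93
tool_pos: [580.7, -120.4, 72.6]
eef_rot: [[0.013, 1.0, 0.0], [1.0, -0.013, 0.0], [0.0, 0.0, -1.0]]
contact_force: [0.3, -1.1, 1.4]
opening: 13.7
```

>>> {"method": "arm_command", "body": {
  "increments": [
    [[0,0,1,0,0,0],[0,0,1,0,0,0],[0,0,1,0,0,0],[0,0,0,0,0,0]]
  ]
}}

```text
clock: 37.27
tool_pos: [580.0, -120.2, 69.1]
eef_rot: [[0.013, 1.0, -0.001], [1.0, -0.013, 0.001], [0.001, -0.001, -1.0]]
contact_force: [1.7, 0.0, -1.0]
opening: 13.7
```

>>> {"method": "arm_command", "body": {
  "increments": [
    [[0,0,1,0,0,0],[0,0,1,0,0,0],[0,0,0,0,0,0]]
  ]
}}

```text
clock: 37.52
tool_pos: [580.0, -120.2, 68.0]
eef_rot: [[0.013, 1.0, -0.001], [1.0, -0.013, 0.0], [0.0, -0.001, -1.0]]
contact_force: [-0.8, 0.4, 2.7]
opening: 13.5
```

>>> {"method": "arm_command", "body": {
  "increments": [
    [[0,0,1,0,0,0],[0,0,0.5,0,0,0],[0,0,0,0,0,0],[0,0,0,0,0,0]]
  ]
}}

```text
clock: 37.85
tool_pos: [580.0, -120.2, 67.9]
eef_rot: [[0.013, 1.0, -0.0], [1.0, -0.013, 0.0], [0.0, -0.0, -1.0]]
contact_force: [-2.2, 1.3, 10.8]
opening: 13.5
```

```bash
python3 plan.py 581 -120.5 68 -0.7;  python3 - <<'E'
from plant import cams
import cv2
for n,a in(('side',(290,170,440,290)),):
    i=cams.read_camera(n)['img']; x0,y0,x1,y1=a
    cv2.imwrite(f'pics/{n}21.png',cv2.resize(i[y0:y1,x0:x1],None,fx=4.5,fy=4.5,interpolation=cv2.INTER_CUBIC))
E
```

```text
t 37.85 pos [ 580.  -120.2   67.9] jawyaw -0.8 tilt [-0.0004  0.0001] open 13.5 F [-2.2  1.3 10.8] q [-18.  23.  96.  -0.  61. -18.]
 wz total -0.06 | after turn dx,dy,dz -0.3 1.0 -0.1
```

View pics/side21.png

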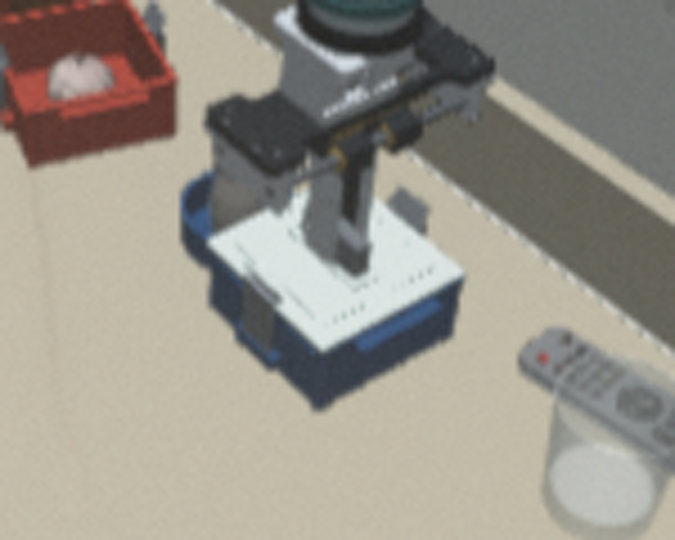

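The lid is seated. It meets a hard stop with TCP z = 67.9 (origin about 50 mm), and both tabs stand up past the panel. I'm easing the load off, releasing and retreating.

>>> {"method": "arm_command", "body": {
  "increments": [
    [[0,0,-1,0,0,0],[0,0,0,0,0,0]]
  ]
}}

```text
clock: 38.07
tool_pos: [580.0, -120.2, 67.9]
eef_rot: [[0.013, 1.0, -0.001], [1.0, -0.013, 0.0], [0.0, -0.001, -1.0]]
contact_force: [-1.7, 0.4, 6.5]
opening: 13.7
```

>>> {"method": "arm_command", "body": {
  "increments": [
    [[0,0,0,0,0,0],[0,0,0,0,0,0],[0,0,0,0,0,0],[0,0,0,0,0,0],[0,0,0,0,0,0],[0,0,-5,0,0,0],[0,0,-15,0,0,0],[0,0,-30,0,0,0],[0,0,-35,0,0,0],[0,0,-35,0,0,0],[0,0,-10,0,0,0],[0,0,0,0,0,0],[0,0,0,0,0,0],[0,0,0,0,0,0]]
  ],
  "grip": 0.5
}}

```text
clock: 39.23
tool_pos: [579.3, -120.0, 195.3]
eef_rot: [[0.013, 1.0, -0.004], [1.0, -0.013, 0.001], [0.001, -0.004, -1.0]]
contact_force: [-1.0, -0.4, 0.9]
opening: 47.2
```

```bash
python3 plan.py 400 -50 250 -0.7;  python3 - <<'E'
from plant import cams
from h import *
c=cams.read_camera('wrist'); cv2.imwrite('pics/w22.png',c['img'])
P,o=cloud(c); row=np.arange(400)[:,None]<270; h=cv2.cvtColor(c['img'],cv2.COLOR_BGR2HSV)
m=o&row&(abs(P[...,0]-580)<75)&(P[...,1]>-195)&(P[...,1]<-50)
t=P[m&(abs(P[...,2]-66)<5)&(h[...,1]<50)&(h[...,2]>110)]; print(len(t),np.median(t[:,2]),cv2.minAreaRect(t[:,:2].astype(np.float32)))
A=np.c_[t[:,:2]-t[:,:2].mean(0),np.ones(len(t))]; print('plane',np.linalg.lstsq(A,t[:,2],rcond=None)[0])
b=P[m&(P[...,2]>90)]; print('bar',len(b),np.median(b,0),cv2.minAreaRect(b[:,:2].astype(np.float32)))
for s in (-1,1):
    k=P[m&((P[...,0]-581)*s>55)&(P[...,2]>72)&(P[...,2]<90)]; print('tab',len(k),k.mean(0),k[:,0].min(),k[:,0].max())
E
```

```text
t 39.23 pos [ 579.3 -120.   195.3] jawyaw -0.8 tilt [-0.0035  0.0012] open 47.2 F [-1.  -0.4  0.9] q [-18.  18.  85.   0.  78. -18.]
 wz total -0.07 | after turn dx,dy,dz 67.8 -180.1 -54.7
14802 66.57388736150747 ((581.7234497070312, -120.16630554199219), (121.27467346191406, 132.32337951660156), 89.23406982421875)
plane [-3.51783286e-04 -2.05339901e-03  6.66106423e+01]
bar 3701 [ 580.12809412 -111.58117799  215.399374  ] ((579.525634765625, -117.01081848144531), (61.59973907470703, 149.5174560546875), 89.37100982666016)
tab 437 [ 518.9580511  -119.51910841   78.82791126] 513.8785717002507 524.3694241661159
tab 442 [ 644.1135524  -121.14287069   78.83593659] 638.6559136199068 649.2519516150462
```

View pics/w22.png

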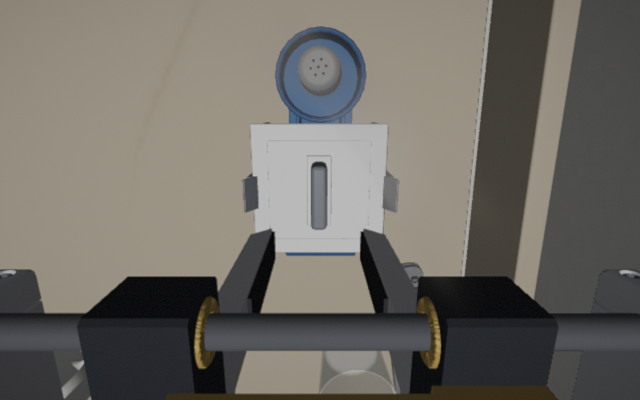

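The lid lies level at z≈66.6. The wrist camera read the lid 1.5 mm high at rest too, so this fits the 65 mm it should be. Both tabs have sprung back to where they were before. I'm moving clear for a last check of everything.

>>> {"method": "arm_command", "body": {
  "increments": [
    [[0,-10,-10,0,0,0],[0,-25,-10,0,0,0],[0,-30,-10,0,0,0],[0,-30,-10,0,0,0],[0,-30,-10,0,0,0],[0,-30,0,0,0,0],[0,-25,0,0,0,0],[0,0,0,0,0,0],[0,0,0,0,0,0],[0,0,0,0,0,0],[0,0,0,0,0,0],[0,0,0,0,0,0]]
  ]
}}

```text
clock: 40.28
tool_pos: [401.4, -118.1, 247.0]
eef_rot: [[0.013, 1.0, -0.0], [1.0, -0.013, 0.0], [0.0, -0.0, -1.0]]
contact_force: [0.1, -0.6, 0.1]
opening: 47.2
```

```bash
python3 - <<'E'
from plant import cams
from h import *
for n in('top','side'):
    c=cams.read_camera(n); cv2.imwrite(f'pics/{n}23.png',c['img']); P,o=cloud(c)
    c0=dict(np.load(n+'0.npz')); P0,o0=cloud(c0)
    def b(P,o,x,y,r,z0,z1):
        q=P[o&(np.hypot(P[...,0]-x,P[...,1]-y)<r)&(P[...,2]>z0)&(P[...,2]<z1)]; return (len(q),q.mean(0).round(1) if len(q) else None)
    for nm,x,y,r,z0,z1 in(('tin',437,396,50,45,70),('jar',600,420,45,80,120),('glass',618,-335,55,60,105)):
        print(n,nm,b(P0,o0,x,y,r,z0,z1),b(P,o,x,y,r,z0,z1))
    print(n,'millknob',b(P,o,602.5,273,45,146,165),'head',b(P,o,602.5,273,45,112,142),'saltcap',b(P,o,582,-18,36,84,100),'garlic',b(P,o,573,172,45,20,66),'lid',b(P,o,580.4,-120.8,55,58,72),'bar',b(P,o,580.4,-120.8,40,90,102))
E
```

```text
top tin (589, array([436.2, 395.5,  55.9])) (592, array([436.1, 395.6,  55.8]))
top jar (242, array([619.2, 421.1, 102.5])) (243, array([619.3, 421.3, 103. ]))
top glass (376, array([ 618.6, -335.3,   78.2])) (380, array([ 618.8, -334.9,   78. ]))
top millknob (20, array([602.6, 272.9, 150.9])) head (209, array([594.6, 269.5, 132.9])) saltcap (87, array([577.6, -16.9,  91. ])) garlic (262, array([568. , 169.3,  40.5])) lid (149, array([578.5, -78.5,  66.3])) bar (0, None)
side tin (230, array([434.9, 394.5,  54.5])) (239, array([436.3, 393.2,  54.2]))
side jar (113, array([619.5, 417.3,  98.8])) (116, array([619.3, 417.7,  98.6]))
side glass (532, array([ 617. , -332.1,   77. ])) (526, array([ 616.9, -332. ,   77.1]))
side millknob (0, None) head (5, array([581.7, 283.4, 127.3])) saltcap (54, array([578.1, -18.3,  89.3])) garlic (60, array([577.2, 160.1,  41.7])) lid (595, array([ 576.5, -125.7,   65.9])) bar (70, array([ 577.7, -121.8,   94.7]))
```

View pics/top23.png

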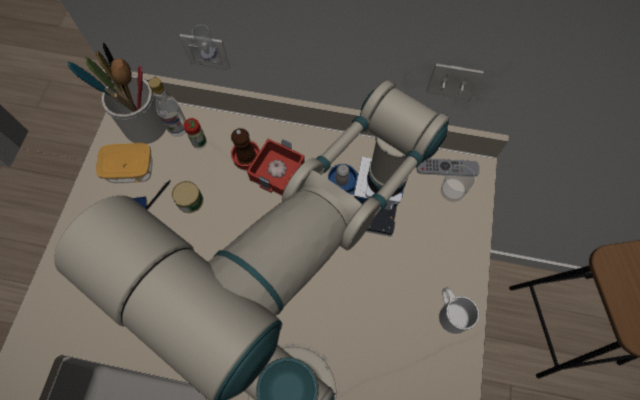

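View pics/side23.png

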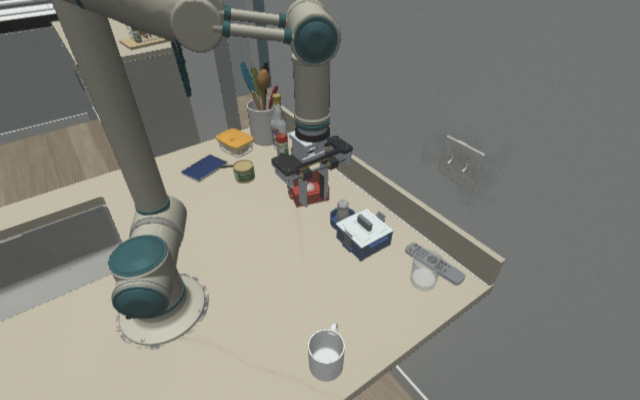

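The top view shows the mill upright in the red cup at (240,140) and the garlic in the red bin at (277,170). The side view shows the lid seated at (365,230) and the salt shaker upright at (342,208). Tin, jar and glass haven't moved, so I'm handing in.

```bash
python3 -c "
from plant import robot
print(robot.hand_in())"
```

```text
the job is handed in; nothing more can be done
None
```

Both caddies are made up and the job is handed in, at about 40 s of the 128 s allowed; the hand-in reports no verdict.

- **Blue caddy:** the lemon is in the bin and the salt shaker stands upright in the cup. The lid is pressed home: the tabs gave at about 8 N measured, then the lid met a hard stop with its origin at about 50 mm. It lies level within about 0.002 rad and centred within about 1 mm, and both tabs sprung back to where they were.
- **Red caddy:** the garlic is in the bin and the mill stands upright in the cup, its knob within 1 mm of the cup centre.
- **Bystanders:** the tin, jar and glass read within about 1 mm of their starting positions in the top view. The side view put the tin about 2 mm off.

**Checks that were weak or disagreed:**
- The lemon was last seen lying centred in its bin before the lid went on; it can't be seen now.
- The wrist and fixed cameras differ by 1 to 2 mm, and the depth reads about 1 mm high.
- The arm hid the lid's bar from the top camera and most of the mill and garlic from the side camera, so each of those was confirmed from one fixed camera.

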